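# Put three mixed-up rollers back in their own cradles

### The job

The three steel rollers of the bench roller mixer were put back in one another's cradles. Using the empty spare cradle with the round base to park a roller on the way, bring each roller to the cradle whose rectangular baseplate is as long as its barrel, centred and lying down in both forks. Do not drop a roller on the bench, and leave the timer, the beaker and the marker where they are.

Things in the scene. Friction and masses are not known exactly. Their poses are not given: they have to be found in the camera images.
- roller_short: Short thick round steel roller lying level, barrel 36 mm in diameter and 100 mm long, a 10 mm stub axle standing out 8 mm at each end; weight 0.15 to 0.45 kg. Origin at the middle of its axis; x runs along the roller, y and z turn with it when it rolls (the two ends are alike). Lying in any cradle, its axis is 62 mm above the bench.
- roller_middle: Middle-sized round steel roller lying level, barrel 28 mm in diameter and 140 mm long, a 10 mm stub axle standing out 8 mm at each end; weight 0.15 to 0.45 kg. Origin at the middle of its axis; x runs along the roller, y and z turn with it when it rolls (the two ends are alike). Lying in any cradle, its axis is 56 mm above the bench.
- roller_long: Long thin round steel roller lying level, barrel 20 mm in diameter and 180 mm long, a 10 mm stub axle standing out 8 mm at each end; weight 0.15 to 0.45 kg. Origin at the middle of its axis; x runs along the roller, y and z turn with it when it rolls (the two ends are alike). Lying in any cradle, its axis is 50 mm above the bench.
- cradle_short: Cradle, rectangular aluminium baseplate 100 x 56 mm: home of the short thick roller. Fixed. Two black 90-degree V-forks, 10 mm thick, 40 mm either side of the centre, 53 mm over all, V bottom 36 mm and tips 58 mm above the bench, mouth 44 mm; any roller fits. Open between the forks (70 mm) down to the 8 mm plate. Origin under its centre at bench height, x along the groove (ends alike), z up.
- cradle_middle: Cradle, rectangular aluminium baseplate 140 x 56 mm: home of the middle-sized roller. Fixed. Two black 90-degree V-forks, 10 mm thick, 40 mm either side of the centre, 53 mm over all, V bottom 36 mm and tips 58 mm above the bench, mouth 44 mm; any roller fits. Open between the forks (70 mm) down to the 8 mm plate. Origin under its centre at bench height, x along the groove (ends alike), z up.
- cradle_long: Cradle, rectangular aluminium baseplate 180 x 56 mm: home of the long thin roller. Fixed. Two black 90-degree V-forks, 10 mm thick, 40 mm either side of the centre, 53 mm over all, V bottom 36 mm and tips 58 mm above the bench, mouth 44 mm; any roller fits. Open between the forks (70 mm) down to the 8 mm plate. Origin under its centre at bench height, x along the groove (ends alike), z up.
- cradle_spare: Spare cradle with a round aluminium baseplate 116 mm in diameter, empty at the start. Fixed. Two black 90-degree V-forks, 10 mm thick, 40 mm either side of the centre, 53 mm over all, V bottom 36 mm and tips 58 mm above the bench, mouth 44 mm; any roller fits. Open between the forks (70 mm) down to the 8 mm plate. Origin under its centre at bench height, x along the groove (ends alike), z up.
- timer: Bystander: white bench timer with three buttons, 72 x 66 x 21 mm, lying on the bench near its front edge. Origin at the centre of its underside.
- beaker: Bystander: pale plastic beaker, 69 mm across and 83 mm high, standing behind the cradles. Origin at the centre of its underside.
- marker: Bystander: marker pen, 17 x 135 x 16 mm, lying on the bench among the cradles. Origin under its centre, y along the pen.

How it is judged:
By the outcome, as a careful person would: the job done as asked, in the order asked, and still so for the second after the job is handed in, with the robot touching nothing.
It also fails if it takes over 99 s, if anything falls off the work surface, if the arm or the gripper's body presses on something with over 40 N, if the wrist force passes 120 N, or if a joint passes its speed limit or range.

### The arm

A 6-joint arm with a two-finger parallel gripper is mounted at the origin on a cart in front of the work surface, level with it; the furniture and walls round the work are solid. World frame = base frame: x ahead of the robot, y to its left, z up, the work surface at z = 0. Lengths are in m, angles in rad, forces in N, time in s.
With the tool pointing down it reaches from about 0.35 to 0.775 m from the base axis. Payload 7.3 kg.
Tool frame: the origin (TCP) lies at the very end of the fingers, on their centre line; the grasp point (between the pads) lies 19 mm behind it; z points along the fingers, y is the direction in which the jaws open and shut (so a half turn about z gives the same grasp; the last joint's range is limited). The gripper opens to 92 mm and grips with 3 to 60 N. Pads are 19 mm wide; open, the fingers measure 130 mm over their backs; the gripper's body (75 mm by 190 mm) begins 47 mm behind the grasp point.
Start: joints at [1.182, 0.342, 1.524, -0, 1.275, -0.146], TCP at [0.126, 0.51, 0.227] pointing down, gripper open.
Joint ranges: [-2.53, 2.53], [-0.77, 2.02], [0.04, 2.7], [-1, 4.14], [0.28, 2.66], [-3.11, 3.11]. Speed limits (rad/s): [2.57, 2.57, 3.14, 3.14, 3.14, 3.14].

### API

Orientations are given as a unit quaternion [w, x, y, z].
In Python, from station import state, cams, manip gives the robot as it stands. The module is installed in compiled form; this text tells all that it offers.
- The arm moves only by the tool move_arm, never from a script. Its argument "targets" is a list that holds one entry, the list of rows, each a list of 5 numbers: the opening, from 0 (shut) to 1 (fully open), then the shift along the world's x, y, z in m, then the turn about the world's z in degrees. In form: [[[grip, dx, dy, dz, turn], ...]]. A call has 1 to 10 rows; each row is the pose to reach, as a shift and turn from the pose measured when the call began; what a row does not reach only later rows make up. A row lasts 1/10 s, in which the tool goes at most 50 mm and 8.59 degrees, less where a joint would pass 70% of its speed; a pose out of reach is approached as far as the arm can. A call with a gripper value outside its range is refused whole. The fingers move at their own pace and stop on an object; the grip force is fixed at half the most. Time passes only in rows, so rows that repeat a pose let the fingers close. It gives the time, the measured TCP pose, the force and the opening at its end, in the units of the state.
- state(): the state, without advancing time (a new reading comes with each control period).
- cams.get_image(name): name is "scene" or "top" or "wrist"; returns the picture (420x560x3 uint8, red, green, blue); there is no depth.
- cams.camera_params(name): a dict with "camera_matrix" (3x3 intrinsics, pixels), "k1" (the pictures are not rectified: a ray, as slopes to the right and down, at radius r is drawn at 1 + k1 r^2 times it, then the intrinsics apply), "camera_from_world" (4x4, takes a point from world to camera coordinates). Camera axes: x right, y down, z forward; pixel columns grow to the right and rows downward; lengths in m; the calibration is good to about 2 mm. A picture is of the moment at which its call begins: read the wrist's pose just before it. camera_params takes no time and is no camera call; for the wrist camera it gives the pose at the moment of the call.
- manip.sign_off(): hands the job in, once; it reports no verdict.
The state is a dict: "t": time; "joint_pos": joint angles; "joint_velocities": joint speeds; "tau": joint torques, N m; "tool_pos": TCP position; "ee_rot": TCP orientation; "wrist_force": force on the tool from outside, world axes, zero at the start; "torque": the same for the moment, N m; "width": finger opening in m.
Only numpy, scipy, OpenCV 4.12 (cv2) and the standard library are available. Lean on these libraries where they do the work, as an engineer would, in place of code of your own. Each camera call takes 0.05 s, during which the arm holds its last target.

## Working session

There is one attempt and no reset: what is moved stays moved. The work goes in short steps, Python scripts to look and compute and a tool call to move; the robot and the scene stay as the last step left them, time stands still between calls to the robot, and variables do not carry over. Pictures are saved under pics/ and viewed, and the job is handed in when it is done.

Besides the shell and the picture viewer there is one more tool, called after "Call:" as name(argument=value, ...), one argument or row to a line, values as JSON. move_arm: Moves the arm, as the interface text tells. Its arguments: {"type":"object","properties":{"targets":{"type":"array","items":{"type":"array","items":{"type":"array","items":{"type":"number"}}}}},"required":["targets"]}

```bash
mkdir -p pics
cat > h.py <<'E'
from station import state, cams, manip
import numpy as np, cv2
def params(n):
    p=cams.camera_params(n); return np.array(p["camera_matrix"]),p["k1"],np.array(p["camera_from_world"])
def ray(P,u,v):
    K,k1,T=P
    d=np.linalg.inv(K)@[u,v,1]; xd=d[:2]/d[2]; x=xd.copy()
    for _ in range(50): x=xd/(1+k1*(x@x))
    R=T[:3,:3]; return -R.T@T[:3,3], R.T@np.array([x[0],x[1],1])
def at(P,u,v,z):
    o,d=ray(P,u,v); return o+d*(z-o[2])/d[2]
def proj(P,X):
    K,k1,T=P; c=T[:3,:3]@np.array(X)+T[:3,3]; s=c[:2]/c[2]; s=s*(1+k1*(s@s)); return (K@[s[0],s[1],1])[:2]
def snap(n,f):
    P=params(n); im=cams.get_image(n)[:,:,::-1].copy(); cv2.imwrite('pics/'+f,im); return P,im
E
python3 - <<'E'
from h import *
for n in ("scene","top"):
    P,im=snap(n,n+"0.png"); print(n,P)
s=state(); print(s)
E
```

```text
scene (array([[502.12537242,   0.        , 285.88565872],
       [  0.        , 502.12537242, 207.52713189],
       [  0.        ,   0.        ,   1.        ]]), -0.07750612403632358, array([[-0.88128658, -0.47236122,  0.01445142,  0.49386433],
       [-0.35076481,  0.63331878, -0.68983431,  0.26008166],
       [ 0.31669862, -0.61301077, -0.72382303,  0.99181188],
       [ 0.        ,  0.        ,  0.        ,  1.        ]]))
top (array([[537.78409872,   0.        , 290.01446094],
       [  0.        , 537.78409872, 213.1519919 ],
       [  0.        ,   0.        ,   1.        ]]), -0.21734973473446004, array([[-0.09266762, -0.99567443, -0.00671908,  0.05509475],
       [-0.9709801 ,  0.09185943, -0.22081553,  0.56767267],
       [ 0.22047758, -0.01393836, -0.97529245,  1.07461657],
       [ 0.        ,  0.        ,  0.        ,  1.        ]]))
{'t': 0.1, 'joint_pos': array([ 1.18199608e+00,  3.42631286e-01,  1.52492578e+00, -1.37791917e-05,
        1.27542700e+00, -1.45996163e-01]), 'joint_velocities': array([ 0.00031427, -0.00266005,  0.00024117, -0.00098349,  0.00088695,
        0.00020417]), 'tau': array([ 2.17971479e-03, -4.31993115e+01, -2.44697535e+01,  7.20071350e-02,
        5.25620522e-02, -7.40709766e-05]), 'tool_pos': array([0.12606034, 0.50925491, 0.22612427]), 'ee_rot': array([-1.77465602e-04,  1.21102022e-01,  9.92639822e-01, -6.72721921e-04]), 'wrist_force': array([-0.90695152,  0.18793789, -0.56791897]), 'torque': array([0.00763376, 0.0214702 , 0.05254131]), 'width': 0.09168558753724326}
```

View pics/scene0.png

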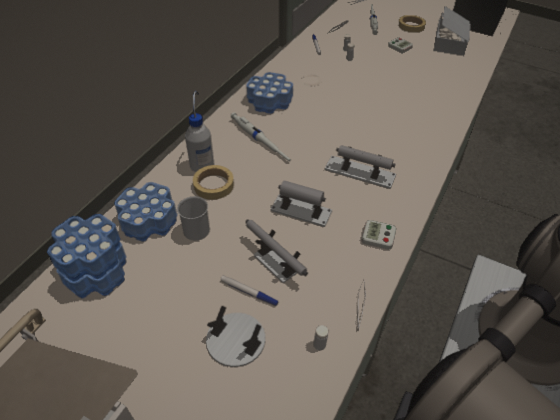

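View pics/top0.png

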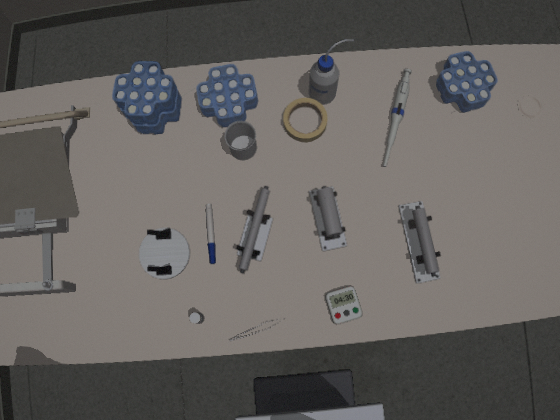

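The scene and top views show four cradles. In the top view, the round spare is at about (164,253), with the long roller's cradle at (255,232), the short roller's at (328,220) and the third roller's at (420,242). I'll enlarge these.

Run:
```python
from h import *
im=cv2.imread('pics/top0.png')
def crop(f,x0,y0,w,h,s):
    c=cv2.resize(im[y0:y0+h,x0:x0+w],None,fx=s,fy=s,interpolation=cv2.INTER_CUBIC)
    c=cv2.convertScaleAbs(c,alpha=1.5,beta=10)
    for i in range(0,w,20):
        cv2.putText(c,str(x0+i),(i*s,10),0,.35,(0,255,0)); cv2.line(c,(i*s,12),(i*s,18),(0,255,0))
    for i in range(0,h,20):
        cv2.putText(c,str(y0+i),(0,i*s+4),0,.35,(0,255,0)); 
    cv2.imwrite('pics/'+f,c)
crop('c1.png',130,170,160,110,5)
crop('c2.png',300,170,160,120,5)
P=params("top")
for n,u,v in (("spare",164,253),("long",255,228),("short",328,212),("mid",425,239)): print(n,at(P,u,v,.05))
```

```text
spare [0.51179287 0.27808256 0.05      ]
long [0.5481292  0.07897663 0.05      ]
short [ 0.56827072 -0.07972264  0.05      ]
mid [ 0.48947353 -0.28161981  0.05      ]
```

View pics/c1.png

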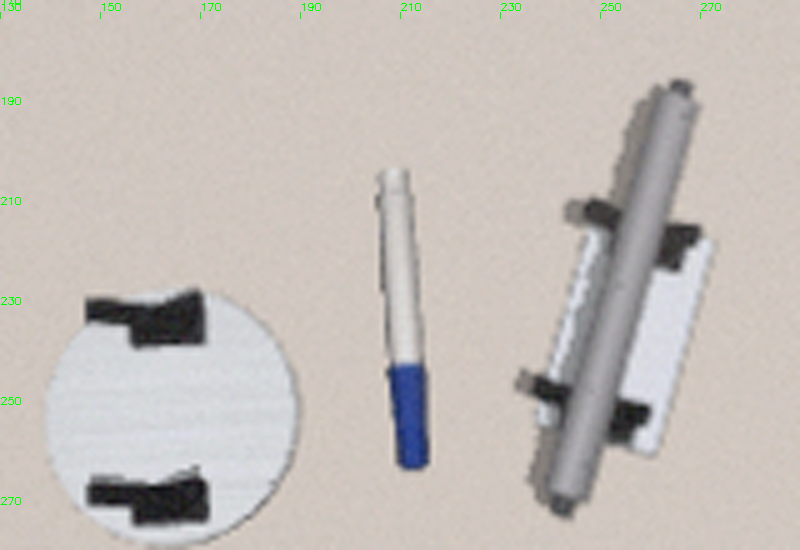

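View pics/c2.png

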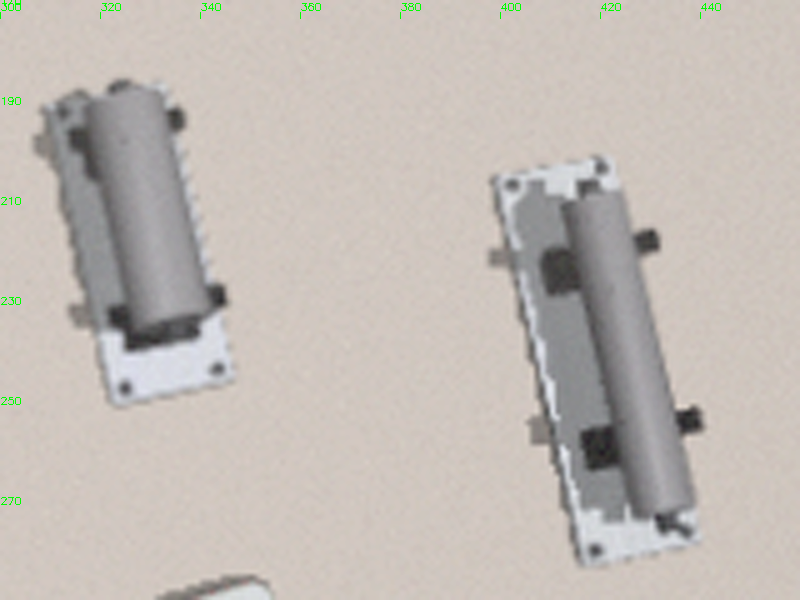

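Run:
```python
from h import *
from scipy.optimize import least_squares
P=params("top")
def rect(n,L,W,pts,z=.008):
    loc={'TL':(L/2,W/2),'TR':(L/2,-W/2),'BL':(-L/2,W/2),'BR':(-L/2,-W/2)}
    X={k:at(P,*p,z)[:2] for k,p in pts.items()}
    for k in X: print(' ',k,X[k].round(4))
    if 'TL' in X: print('  len',np.linalg.norm(X['TL']-X['BL']),np.linalg.norm(X['TR']-X['BR']),'w',np.linalg.norm(X['TL']-X['TR']))
    def f(q):
        c,s=np.cos(q[2]),np.sin(q[2])
        return np.concatenate([q[:2]+np.array([c*a-s*b,s*a+c*b])-X[k] for k,(a,b) in loc.items() if k in X])
    r=least_squares(f,[.5,0,0]); print(n,r.x[:2].round(4),np.degrees(r.x[2]).round(2),'res',r.fun.round(4))
rect('cmid',.14,.056,dict(TL=(308,191.4),TR=(333,186.6),BL=(322.6,251),BR=(347,246)))
rect('clong',.18,.056,dict(TL=(398.6,205.6),TR=(422.4,201.2),BL=(416.6,283.2),BR=(440.6,278.2)))
rect('cshort',.10,.056,dict(TL=(248.4,216.2),TR=(272.6,217.6),BL=(237.6,255.4),BR=(260.6,261.4)))
c=at(P,164.5,253.8,.008); print('spare',c,'diam',at(P,190,254,.008)[1]-at(P,139,254,.008)[1])
a=at(P,147.4,229.6,.058);b=at(P,147.4,266.6,.058);print('forks',a,b,np.linalg.norm(a-b),np.degrees(np.arctan2(*(a-b)[1::-1])))
for n,z,p,q in (('long',.05,(266.3,186.5),(242.7,273)),('short',.062,(324,187),(333.5,235)),('mid',.056,(417.5,206),(434,275.5))):
    a=at(P,*p,z);b=at(P,*q,z); print(n,(a+b)/2,np.linalg.norm(a-b),np.degrees(np.arctan2(*(a-b)[1::-1])))
```

```text
TL [ 0.6289 -0.0438]
  TR [ 0.6348 -0.101 ]
  BL [ 0.4915 -0.0622]
  BR [ 0.4974 -0.1168]
  len 0.13863632366936565 0.1383118033488051 w 0.057489106149672974
cmid [ 0.5632 -0.0809] 6.94 res [ 0.0003 -0.0009  0.0012  0.0007 -0.0012  0.0006 -0.0003 -0.0004]
  TL [ 0.5773 -0.2435]
  TR [ 0.5823 -0.2996]
  BL [ 0.4002 -0.2604]
  BR [ 0.4052 -0.3159]
  len 0.17788096673845066 0.17781274105184064 w 0.05627284085752298
clong [ 0.4913 -0.2798] 5.34 res [ 0.001  -0.0001  0.0012  0.0002 -0.0011  0.0001 -0.001  -0.0002]
  TL [0.5847 0.0938]
  TR [0.5765 0.0404]
  BL [0.4992 0.1242]
  BR [0.4814 0.075 ]
  len 0.09079784205858599 0.10119090863517576 w 0.05399450568018388
cshort [0.5354 0.0834] -18.48 res [ 0.007   0.0003 -0.0025  0.0005 -0.0023  0.0015 -0.0022 -0.0023]
spare [0.5170932  0.28676672 0.008     ] diam -0.11577674167377972
forks [0.5643883  0.31048086 0.058     ] [0.48433675 0.31378517 0.058     ] 0.08011971946872277 -2.363673040499111
long [0.54588184 0.07993087 0.05      ] 0.1941006888243419 -19.610043096310584
short [ 0.56815548 -0.08049984  0.062     ] 0.10629154002743002 4.726367963438333
mid [ 0.48542661 -0.28132976  0.056     ] 0.15362379475047047 5.422786102331933
```

Call:
move_arm(
  targets=[
    [[1, 0.05, -0.028, 0.02, 3], [1, 0.09, -0.05, 0.03, 6], [1, 0.13, -0.075, 0.03, 11.5], [1, 0.17, -0.1, 0.03, 11.5], [1, 0.21, -0.125, 0.03, 11.5], [1, 0.25, -0.15, 0.03, 11.5], [1, 0.29, -0.17, 0.03, 11.5], [1, 0.33, -0.195, 0.03, 11.5], [1, 0.37, -0.215, 0.03, 11.5], [1, 0.39, -0.223, 0.03, 11.5]],
  ],
)

```text
t: 1.1
tool_pos: [0.5188, 0.2837, 0.2553]
ee_rot: [-0.0, 0.023, 1.0, -0.001]
wrist_force: [0.1, 0.9, 0.5]
width: 0.092
```

Run:
```python
from h import *
s=state(); print(s['t'],s['tool_pos'],s['ee_rot'])
P,im=snap("wrist","w1.png"); print(P)
print(at(P,280,210,0), proj(P,[.517,.287,.058]))
```

```text
1.1 [0.51879988 0.28371766 0.2552932 ] [-2.30058911e-04  2.25562792e-02  9.99744845e-01 -1.18549361e-03]
(array([[296.28980866,   0.        , 276.8213719 ],
       [  0.        , 296.28980866, 209.38519778],
       [  0.        ,   0.        ,   1.        ]]), -0.0560518946955774, array([[ 0.04621782,  0.99892591, -0.00330655, -0.30723864],
       [ 0.96475845, -0.0437781 ,  0.25946988, -0.52799261],
       [ 0.25904643, -0.01518215, -0.96574554,  0.28604475],
       [ 0.        ,  0.        ,  0.        ,  1.        ]]))
[ 5.61184708e-01  2.86191018e-01 -5.55111512e-17] [279.42084672 187.37021611]
```

View pics/w1.png

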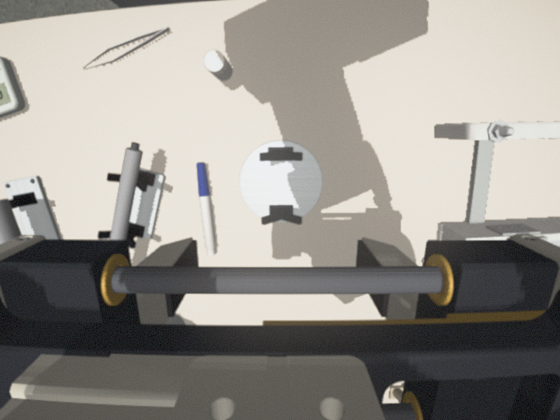

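```bash
cat >> h.py <<'E'
def crop(im,f,x0,y0,w,h,s,step=20):
    c=cv2.resize(im[y0:y0+h,x0:x0+w],None,fx=s,fy=s,interpolation=cv2.INTER_CUBIC)
    for i in range(0,w,step):
        cv2.putText(c,str(x0+i),(i*s,10),0,.35,(0,200,0)); cv2.line(c,(i*s,12),(i*s,18),(0,200,0))
    for i in range(0,h,step): cv2.putText(c,str(y0+i),(0,i*s+4),0,.35,(0,200,0)); 
    cv2.imwrite('pics/'+f,c)
E
python3 - <<'E'
from h import *
im=cv2.imread('pics/w1.png'); crop(im,'w1c.png',230,130,100,100,6,10)
im=cv2.imread('pics/w1.png'); crop(im,'w1d.png',90,130,130,120,5,10)
P=params("wrist")
for z in (0,.05,.1): print(at(P,437,130,z),at(P,475,200,z))
E
```

```text
[0.45980501 0.50486306 0.        ] [0.56115708 0.57091597 0.        ]
[0.45874387 0.47848299 0.05      ] [0.54778949 0.53651556 0.05      ]
[0.45768274 0.45210291 0.1       ] [0.5344219  0.50211515 0.1       ]
```

View pics/w1c.png

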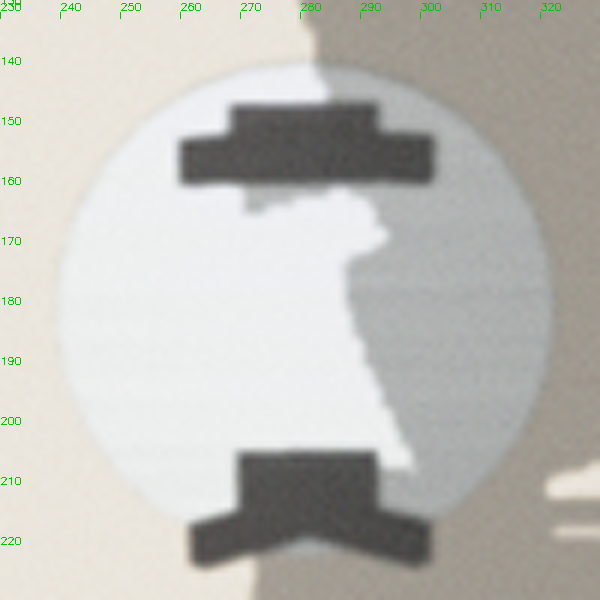

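View pics/w1d.png

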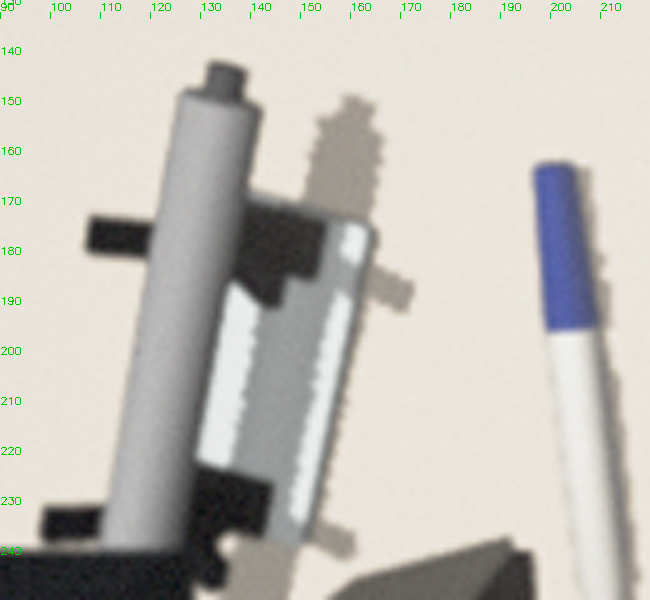

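Run:
```python
from h import *
P=params("wrist")
def pr(n,u,v,z): print(n,at(P,u,v,z)[:2].round(4))
pr('top',281,140.5,.008);pr('L',239.5,180,.008);pr('R',322,180,.008)
pr('nf L',260,156.5,.058);pr('nf R',302,156,.058);pr('ff L',262,220,.058);pr('ff R',301.5,220,.058)
pr('L u',127.5,166+0,.05)
# long axis: near stub end centre
pr('long near',136,143,.05)
a=at(P,(126+142)/2,150.5,.05);b=at(P,(111+127.5)/2,239,.05);print('axis',a,b,np.degrees(np.arctan2(*(b-a)[1::-1])))
pr('cs TRin',164,174,.008);pr('cs BR',152,237,.008)
pr('tipS near',108,176,.058);pr('tipS far',99,234,.058)
T=params("top")
pr
for q in ((164.5,253.8,.008),): print(at(T,*q))
```

```text
top [0.4651 0.291 ]
L [0.5155 0.2316]
R [0.5208 0.3451]
nf L [0.4807 0.265 ]
nf R [0.4824 0.3146]
ff L [0.5592 0.2626]
ff R [0.5615 0.3119]
L u [0.4843 0.0996]
long near [0.4572 0.115 ]
axis [0.4660222  0.11100671 0.05      ] [0.57940562 0.07105472 0.05      ] -19.410510579643216
cs TRin [0.502  0.1276]
cs BR [0.5932 0.0961]
tipS near [0.4944 0.077 ]
tipS far [0.5687 0.0499]
[0.5170932  0.28676672 0.008     ]
```

Call:
move_arm(
  targets=[
    [[1, 0.006, -0.04, 0, -4], [1, 0.012, -0.08, 0, -8], [1, 0.018, -0.12, 0, -12], [1, 0.024, -0.16, 0, -16.8], [1, 0.029, -0.19, 0, -16.8], [1, 0.029, -0.203, 0, -16.8], [1, 0.029, -0.203, 0, -16.8]],
  ],
)

```text
t: 1.85
tool_pos: [0.5492, 0.079, 0.2546]
ee_rot: [-0.0, 0.17, 0.985, -0.001]
wrist_force: [-0.1, 0.7, -0.3]
width: 0.092
```

Run:
```python
from h import *
s=state(); print(s['t'],s['tool_pos'],s['ee_rot'])
P,im=snap("wrist","w2.png"); np.save('w2P.npy',np.array(P,dtype=object),allow_pickle=True)
crop(im,'w2c.png',190,80,200,170,4,20)
T,it=snap("top","t2.png")
```

```text
1.85 [0.54922778 0.07904296 0.25462773] [-4.12273414e-04  1.69943662e-01  9.85452632e-01 -1.44650973e-03]
```

View pics/w2.png

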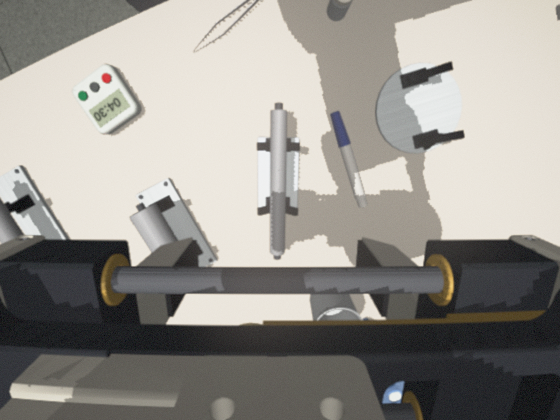

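View pics/w2c.png

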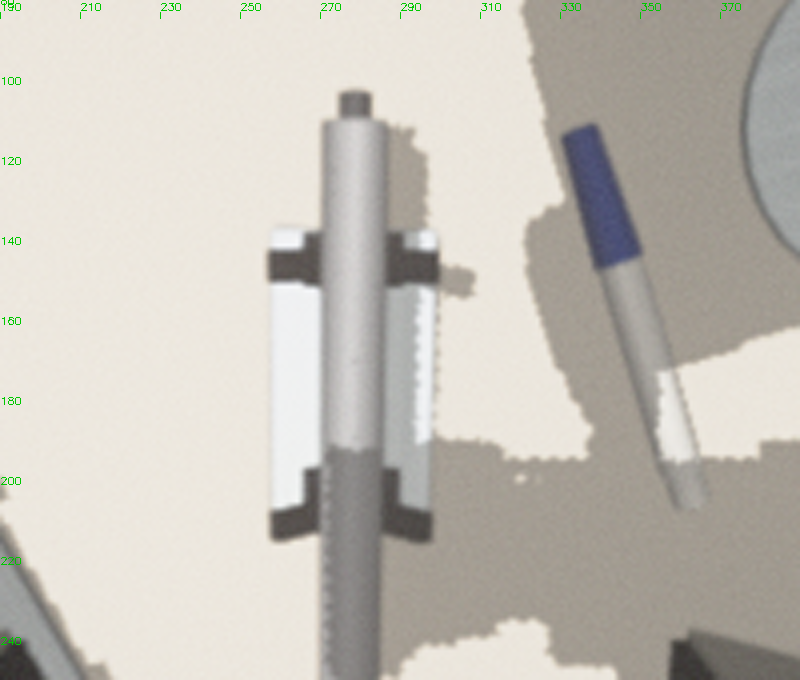

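View pics/t2.png

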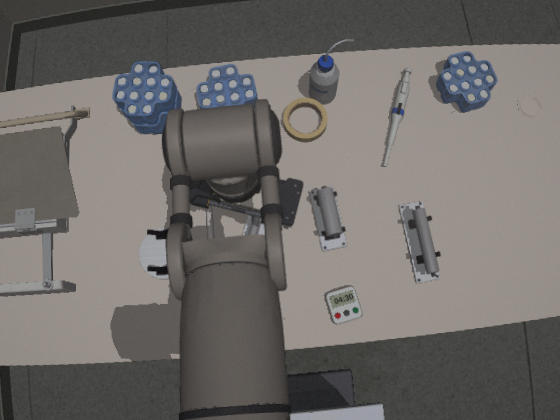

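Run:
```python
from h import *
P=params("wrist")
im=cv2.imread('pics/w2.png'); crop(im,'w2d.png',240,190,80,75,8,10)
def pr(n,u,v,z): print(n,at(P,u,v,z)[:2].round(4))
a=at(P,278.3,103,.05);b=at(P,277,259,.05);print((a+b)/2,np.linalg.norm(a-b),np.degrees(np.arctan2(*(b-a)[1::-1])))
pr('fork near',278.2,146.7,.058); pr('L',257,146.7,.058);pr('R',299.7,146.7,.058)
pr('fork far',277.7,213.2,.058)
g=np.array([np.cos(np.radians(-19.4)),np.sin(np.radians(-19.4)),0]); c=np.array([.54,.086,0])
for s in (-.045,-.035,.035,.045): print(s,proj(P,c+s*g+[0,0,.058]))
print(proj(P,c-.05*g+[0,0,.008]))
print(at(P,320,300,.08))
```

```text
[0.54744409 0.08281421 0.05      ] 0.19601827132883518 -19.924620848862425
fork near [0.502  0.0996]
L [0.4937 0.0762]
R [0.5104 0.1234]
fork far [0.5782 0.0721]
-0.045 [278.01870607 142.6404684 ]
-0.035 [278.02427047 151.29853523]
0.035 [278.05815783 208.76856661]
0.045 [278.06233406 216.53217966]
[277.98107193 137.24233574]
[0.69848778 0.0866677  0.08      ]
```

View pics/w2d.png

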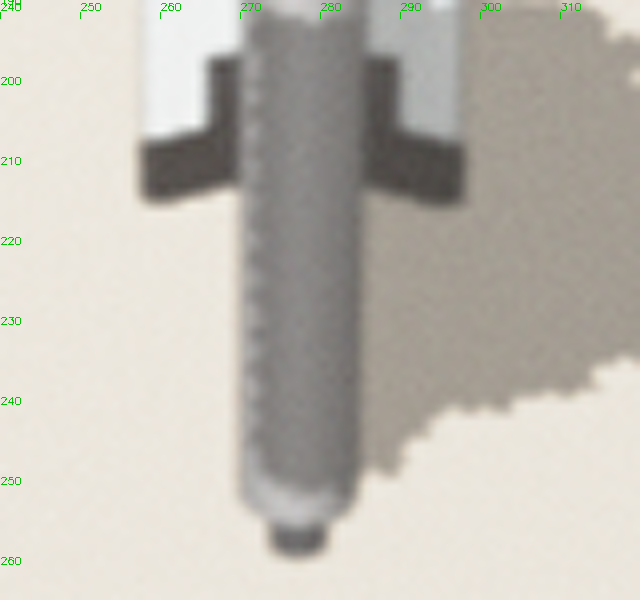

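Call:
move_arm(
  targets=[
    [[1, -0.002, 0.004, -0.04, 0], [1, -0.002, 0.004, -0.08, 0], [1, -0.002, 0.004, -0.12, 0], [1, -0.002, 0.004, -0.16, 0], [1, -0.002, 0.004, -0.19, 0], [1, -0.002, 0.004, -0.21, 0], [1, -0.002, 0.004, -0.223, 0], [1, -0.002, 0.004, -0.223, 0], [1, -0.002, 0.004, -0.223, 0]],
  ],
)

```text
t: 2.85
tool_pos: [0.5477, 0.0858, 0.0325]
ee_rot: [0.0, 0.168, 0.986, -0.001]
wrist_force: [0.6, -0.2, 0.8]
width: 0.0919
```

Run:
```python
from h import *
s=state(); print(s['t'],s['tool_pos'],s['ee_rot'],s['wrist_force'],s['width'])
P,im=snap("wrist","w3.png")
```

```text
2.85 [0.54766922 0.08583985 0.03249905] [ 2.52892597e-04  1.68279622e-01  9.85738835e-01 -9.23680432e-04] [ 0.57908629 -0.21219032  0.77349601] 0.09190247723445641
```

View pics/w3.png

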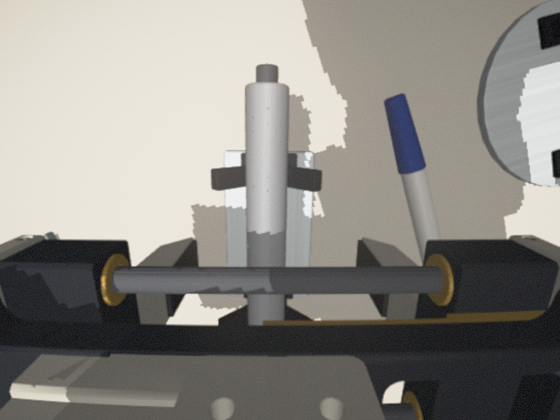

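Call:
move_arm(
  targets=[
    [[1, 0, -0.003, 0, 0], [1, 0, -0.003, -0.001, 0], [0, 0, -0.003, -0.001, 0], [0, 0, -0.003, -0.001, 0], [0, 0, -0.003, -0.001, 0], [0, 0, -0.003, -0.001, 0], [0, 0, -0.003, -0.001, 0], [0, 0, -0.003, -0.001, 0]],
  ],
)

```text
t: 3.7
tool_pos: [0.548, 0.0826, 0.0319]
ee_rot: [0.001, 0.168, 0.986, -0.001]
wrist_force: [0.0, -0.8, -0.1]
width: 0.0481
```

Run:
```python
from h import *
s=state(); print(s['t'],s['tool_pos'],s['ee_rot'],s['wrist_force'],s['width'])
```

```text
3.7 [0.5479665  0.08262416 0.03187827] [ 6.96392097e-04  1.68399095e-01  9.85718257e-01 -8.82155124e-04] [ 0.01429833 -0.79516892 -0.12286826] 0.048149202919393064
```

Call:
move_arm(
  targets=[
    [[0, 0, 0, 0, 0], [0, 0, 0, 0, 0], [0, 0, 0, 0, 0], [0, 0, 0, 0, 0], [0, 0, 0, 0, 0], [0, 0, 0, 0, 0], [0, 0, 0, 0, 0], [0, 0, 0, 0, 0]],
  ],
)

```text
t: 4.5
tool_pos: [0.5471, 0.0803, 0.032]
ee_rot: [-0.0, 0.168, 0.986, -0.003]
wrist_force: [-4.0, -11.5, 4.4]
width: 0.0189
```

Call:
move_arm(
  targets=[
    [[0, 0, 0, 0.01, 0], [0, 0, 0, 0.03, 0], [0, 0, 0, 0.06, 0], [0, 0, 0, 0.09, 0], [0, 0, 0, 0.12, 0], [0, 0, 0, 0.15, 0], [0, 0, 0, 0.18, 0], [0, 0, 0, 0.18, 0]],
  ],
)

```text
t: 5.3
tool_pos: [0.5491, 0.0806, 0.2167]
ee_rot: [0.004, 0.168, 0.986, -0.002]
wrist_force: [0.8, 0.0, -1.9]
width: 0.0192
```

Run:
```python
from h import *
s=state(); print(s['t'],s['tool_pos'],s['ee_rot'],s['wrist_force'],s['width'])
P,im=snap("wrist","w4.png")
```

```text
5.3 [0.54914538 0.08055508 0.21665494] [ 0.00409683  0.16811286  0.98575766 -0.00176588] [ 0.7827295   0.00670695 -1.88528011] 0.019181403934309626
```

View pics/w4.png

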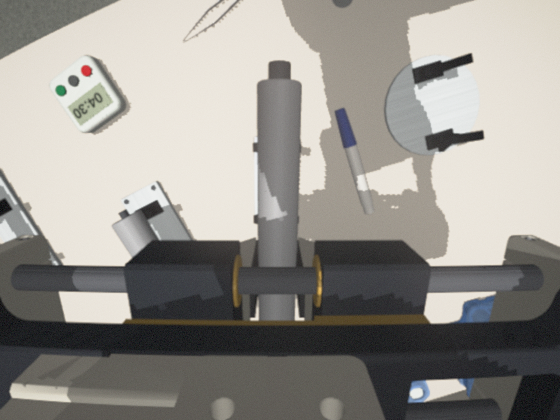

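```bash
cat >> h.py <<'E'
def held(u,v,L,dz=.019):
    "near stub end pixel (u,v) in wrist; L total length -> centre offset relative to TCP"
    s=state(); t=s['tool_pos']; q=s['ee_rot']; P=params('wrist')
    jaw=np.arctan2(q[2],q[1])*2-np.pi/2  # tool y dir... groove dir = jaw-90deg
    # tool y angle = 2*phi-90deg where phi=angle of axis
    ang=2*np.arctan2(q[2],q[1])-np.pi/2; gv=ang-np.pi/2
    g=np.array([np.cos(gv),np.sin(gv)]); g=g if g[0]>0 else -g
    e=at(P,u,v,t[2]+dz)[:2]-t[:2]
    print('groove',np.degrees(np.arctan2(g[1],g[0])),'end along',e@g,'across',-e[0]*g[1]+e[1]*g[0],'centre off',e@g+L/2,'tcp',t)
E
python3 - <<'E'
from h import *
held(280,62.5,.196,.018)
im=cv2.imread('pics/w4.png'); crop(im,'w4c.png',240,50,80,75,8,10)
E
```

```text
groove -19.359018366062916 end along -0.09832266536812725 across 0.002266119913106688 centre off -0.00032266536812725066 tcp [0.54796493 0.0805019  0.2140432 ]
```

View pics/w4c.png

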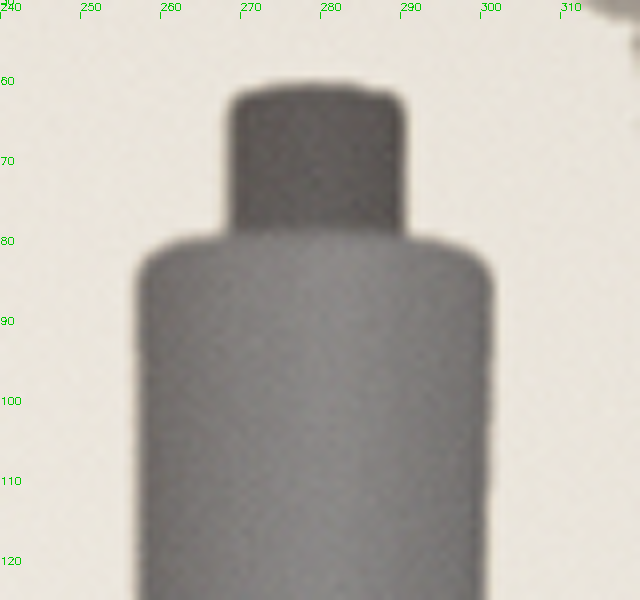

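Call:
move_arm(
  targets=[
    [[0, -0.004, 0.035, 0, 4], [0, -0.008, 0.07, 0, 8], [0, -0.012, 0.105, 0, 12], [0, -0.018, 0.14, 0, 17], [0, -0.023, 0.175, 0, 17.4], [0, -0.027, 0.2, 0, 17.4], [0, -0.027, 0.208, -0.02, 17.4], [0, -0.027, 0.208, -0.05, 17.4], [0, -0.027, 0.208, -0.08, 17.4], [0, -0.027, 0.208, -0.08, 17.4]],
  ],
)

```text
t: 6.35
tool_pos: [0.5173, 0.2873, 0.1282]
ee_rot: [-0.003, 0.017, 1.0, -0.004]
wrist_force: [0.5, -0.1, -1.9]
width: 0.0194
```

Run:
```python
from h import *
s=state(); print(s['t'],s['tool_pos'],s['ee_rot'],s['wrist_force'],s['width'])
P,im=snap("wrist","w5.png")
```

```text
6.35 [0.51730554 0.28730351 0.12820554] [-0.0031124   0.01689774  0.99984416 -0.00405519] [ 0.4883111  -0.0510011  -1.89010115] 0.01941914791146988
```

View pics/w5.png

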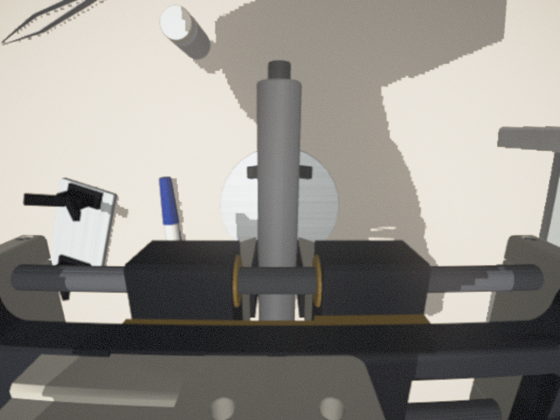

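Call:
move_arm(
  targets=[
    [[0, 0.004, 0.001, -0.02, 0], [0, 0.004, 0.001, -0.05, 0], [0, 0.004, 0.001, -0.075, 0], [0, 0.004, 0.001, -0.085, 0], [0, 0.004, 0.001, -0.092, 0], [0, 0.004, 0.001, -0.094, 0], [0, 0.004, 0.001, -0.094, 0]],
  ],
)

```text
t: 7.1
tool_pos: [0.5236, 0.2891, 0.0381]
ee_rot: [-0.0, 0.017, 1.0, -0.003]
wrist_force: [0.4, 0.1, -1.7]
width: 0.0188
```

Run:
```python
from h import *
s=state(); print(s['t'],s['tool_pos'],s['ee_rot'],s['wrist_force'],s['width'])
P,im=snap("wrist","w6.png")
```

```text
7.1 [0.52363574 0.28908704 0.03808561] [-1.65683337e-04  1.70350661e-02  9.99850879e-01 -2.82816358e-03] [ 0.4459431   0.12352086 -1.69500891] 0.018843328920598496
```

View pics/w6.png

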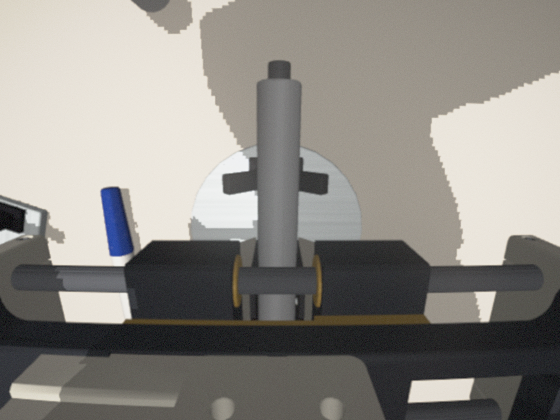

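Call:
move_arm(
  targets=[
    [[0, -0.001, -0.0015, -0.003, 0], [0, -0.001, -0.0015, -0.006, 0], [0, -0.001, -0.0015, -0.006, 0]],
  ],
)

```text
t: 7.45
tool_pos: [0.523, 0.2878, 0.0325]
ee_rot: [0.0, 0.017, 1.0, -0.003]
wrist_force: [0.4, 1.1, 0.5]
width: 0.0191
```

Run:
```python
from h import *
s=state(); print(s['t'],s['tool_pos'],s['ee_rot'],s['wrist_force'],s['width'])
```

```text
7.45 [0.52296533 0.28775265 0.03250961] [ 4.00645039e-04  1.70147347e-02  9.99851878e-01 -2.56123937e-03] [0.37338423 1.08748415 0.45033585] 0.01909934716380168
```

Contact: the weight has been taken by the forks. Releasing and lifting.

Call:
move_arm(
  targets=[
    [[0.3, 0, 0, 0, 0], [0.5, 0, 0, 0, 0], [0.6, 0, 0, 0, 0], [0.6, 0, 0, 0, 0], [0.6, 0, 0, 0, 0], [0.6, 0, 0, 0.02, 0], [0.7, 0, 0, 0.05, 0], [0.9, 0, 0, 0.09, 0], [1, 0, 0, 0.13, 0], [1, 0, 0, 0.17, 0]],
  ],
)

```text
t: 8.45
tool_pos: [0.5227, 0.2876, 0.2041]
ee_rot: [0.0, 0.017, 1.0, -0.003]
wrist_force: [0.7, 0.4, -1.1]
width: 0.0825
```

Call:
move_arm(
  targets=[
    [[1, 0, 0, 0.03, 0], [1, 0, 0, 0.05, 0], [1, 0, 0, 0.05, 0]],
  ],
)

```text
t: 8.75
tool_pos: [0.5239, 0.2881, 0.2576]
ee_rot: [0.003, 0.017, 1.0, -0.001]
wrist_force: [0.4, -0.3, 0.3]
width: 0.0919
```

Run:
```python
from h import *
s=state(); print(s['t'],s['tool_pos'],s['ee_rot'],s['wrist_force'],s['width'])
P,im=snap("wrist","w7.png")
```

```text
8.75 [0.52388192 0.28814125 0.25755215] [ 0.00334301  0.01704348  0.99984827 -0.00133316] [ 0.38774729 -0.33528003  0.34888542] 0.0918778694405121
```

View pics/w7.png

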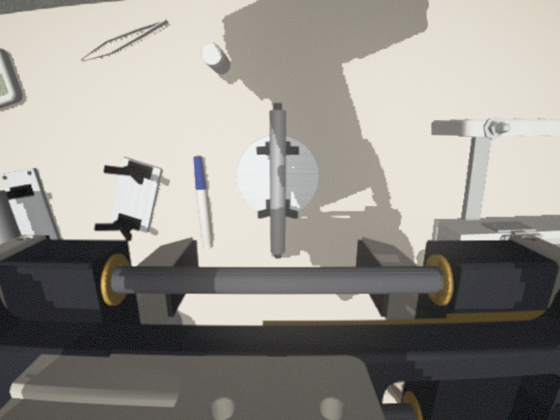

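Call:
move_arm(
  targets=[
    [[1, 0.005, -0.045, 0, 3], [1, 0.01, -0.09, 0, 6], [1, 0.015, -0.135, 0, 8], [1, 0.02, -0.18, 0, 8], [1, 0.026, -0.225, 0, 8], [1, 0.033, -0.27, 0, 8], [1, 0.04, -0.315, 0, 8], [1, 0.045, -0.35, 0, 8], [1, 0.045, -0.365, 0, 8], [1, 0.045, -0.365, 0, 8]],
  ],
)

```text
t: 9.8
tool_pos: [0.5674, -0.0787, 0.2533]
ee_rot: [0.0, -0.051, 0.999, -0.002]
wrist_force: [0.0, 1.3, 0.6]
width: 0.092
```

Run:
```python
from h import *
s=state(); print(s['t'],s['tool_pos'],s['ee_rot'])
P,im=snap("wrist","w8.png"); crop(im,'w8c.png',220,100,130,150,5,10)
```

```text
9.8 [ 0.56737489 -0.07870839  0.25332273] [ 2.14215107e-04 -5.12681825e-02  9.98683736e-01 -1.52395010e-03]
```

View pics/w8.png

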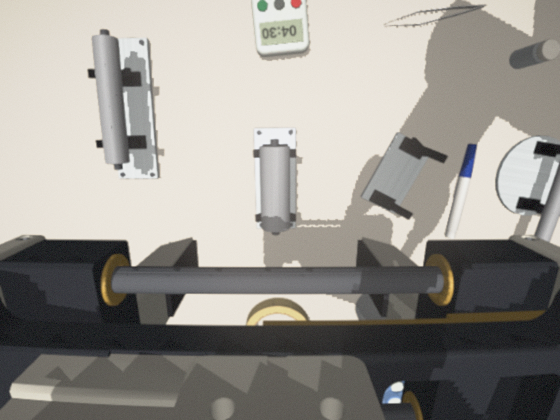

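View pics/w8c.png

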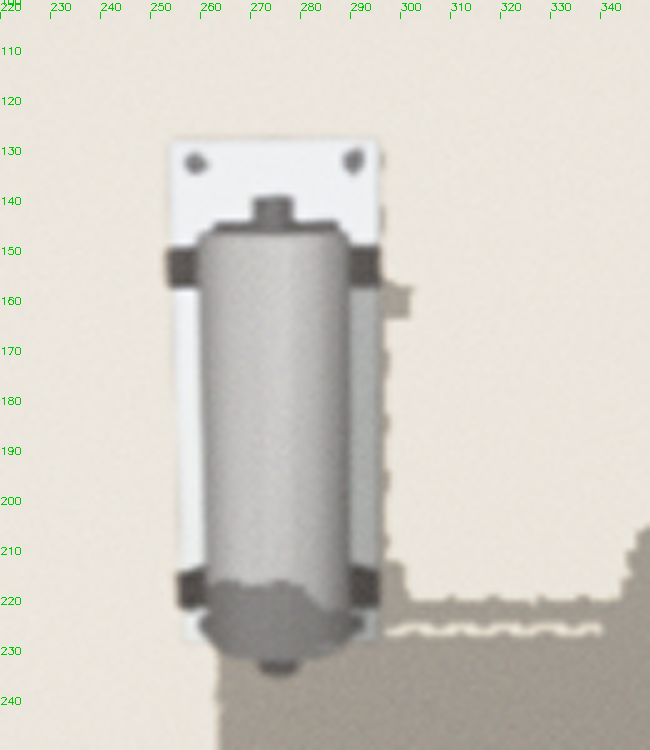

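```bash
cat >> h.py <<'E'
def groove():
    q=state()['ee_rot']; gv=2*np.arctan2(q[2],q[1])-np.pi
    return gv
def roll(a,b,z):
    P=params('wrist'); A=at(P,*a,z);B=at(P,*b,z); print('roller c',((A+B)/2).round(4),'len',np.linalg.norm(A-B).round(4),'ang',np.degrees(np.arctan2(*(B-A)[1::-1])).round(2)); return (A+B)/2
def cradle(c,ang,L):
    P=params('wrist'); a=np.radians(ang); g=np.array([np.cos(a),np.sin(a),0]);n=np.array([-g[1],g[0],0]);c=np.array([*c,0])
    for s in (-.045,-.035,.035,.045):
        print('fork',s,[proj(P,c+s*g+l*n+[0,0,.058]).round(1) for l in (-.0265,.0265)])
    for s in (-L/2,L/2): print('plate',s,[proj(P,c+s*g+l*n+[0,0,.008]).round(1) for l in (-.028,.028)])
E
python3 - <<'E'
from h import *
print(np.degrees(groove()))
roll((274.5,139.5),(275.8,234.5),.062)
cradle((.565,-.0795),6.2,.14)
E
```

```text
5.964099915733254
roller c [ 0.5669 -0.0791  0.062 ] len 0.1156 ang 6.59
fork -0.045 [array([252.2, 149. ]), array([297.4, 148.8])]
fork -0.035 [array([252.4, 157.6]), array([297.3, 157.4])]
fork 0.035 [array([253.9, 214.6]), array([296.7, 214.5])]
fork 0.045 [array([254.1, 222.3]), array([296.6, 222.2])]
plate -0.07 [array([253.8, 127.4]), array([296.4, 127.2])]
plate 0.07 [array([256.2, 228.4]), array([295.3, 228.3])]
```

Call:
move_arm(
  targets=[
    [[1, 0, -0.001, -0.04, 0], [1, 0, -0.001, -0.08, 0], [1, 0, -0.001, -0.12, 0], [1, 0, -0.001, -0.15, 0], [1, 0, -0.001, -0.18, 0], [1, 0, -0.001, -0.2, 0], [1, 0, -0.001, -0.21, 0], [1, 0, -0.001, -0.21, 0], [1, 0, -0.001, -0.21, 0]],
  ],
)

```text
t: 10.75
tool_pos: [0.568, -0.0773, 0.0446]
ee_rot: [0.001, -0.053, 0.999, -0.001]
wrist_force: [0.9, 0.1, 1.1]
width: 0.0918
```

Run:
```python
from h import *
s=state(); print(s['t'],s['tool_pos'],s['ee_rot'],s['wrist_force'],s['width'],np.degrees(groove()))
P,im=snap("wrist","w9.png")
```

```text
10.75 [ 0.56800002 -0.07732056  0.04455342] [ 0.00107625 -0.05254128  0.99861723 -0.00137115] [0.86861818 0.05913631 1.05572858] 0.09176892209482745 6.023570403392728
```

View pics/w9.png

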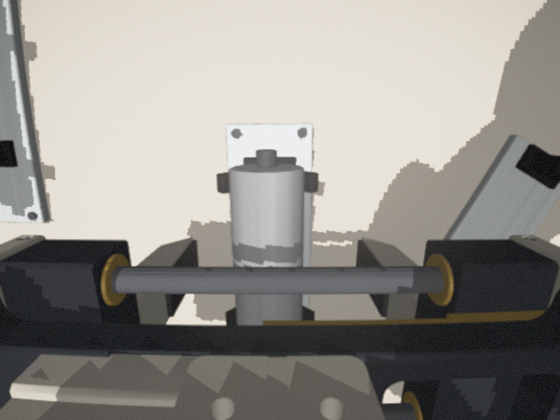

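Call:
move_arm(
  targets=[
    [[1, 0, -0.0045, -0.001, 0], [1, 0, -0.0045, -0.0015, 0], [0, 0, -0.0045, -0.0015, 0], [0, 0, -0.0045, -0.0015, 0], [0, 0, -0.0045, -0.0015, 0], [0, 0, -0.0045, -0.0015, 0], [0, 0, -0.0045, -0.0015, 0], [0, 0, -0.0045, -0.0015, 0], [0, 0, -0.0045, -0.0015, 0], [0, 0, -0.0045, -0.0015, 0]],
  ],
)

```text
t: 11.8
tool_pos: [0.5682, -0.0819, 0.0434]
ee_rot: [0.001, -0.052, 0.999, -0.001]
wrist_force: [0.5, 0.1, -0.2]
width: 0.0351
```

Call:
move_arm(
  targets=[
    [[0, 0, 0, 0, 0], [0, 0, 0, 0, 0], [0, 0, 0, 0, 0]],
  ],
)

```text
t: 12.1
tool_pos: [0.5683, -0.0819, 0.0435]
ee_rot: [0.001, -0.052, 0.999, -0.001]
wrist_force: [-0.4, 0.0, 0.1]
width: 0.0356
```

Call:
move_arm(
  targets=[
    [[0, 0, 0, 0.01, 0], [0, 0, 0, 0.03, 0], [0, 0, 0, 0.06, 0], [0, 0, 0, 0.09, 0], [0, 0, 0, 0.12, 0], [0, 0, 0, 0.15, 0], [0, 0, 0, 0.17, 0], [0, 0, 0, 0.17, 0], [0, 0, 0, 0.17, 0]],
  ],
)

```text
t: 13.0
tool_pos: [0.5679, -0.0818, 0.2131]
ee_rot: [0.001, -0.052, 0.999, -0.001]
wrist_force: [0.6, -0.8, -2.4]
width: 0.0354
```

Run:
```python
from h import *
s=state(); print(s['t'],s['tool_pos'],s['ee_rot'],s['wrist_force'],s['width'],np.degrees(groove()))
P,im=snap("wrist","w10.png"); crop(im,'w10c.png',220,100,130,150,5,10)
```

```text
13.0 [ 0.56786306 -0.08184359  0.21307325] [ 0.00129025 -0.05238392  0.99862533 -0.00130694] [ 0.5920873  -0.80598732 -2.44792935] 0.035355054581490734 6.005514264188887
```

View pics/w10c.png

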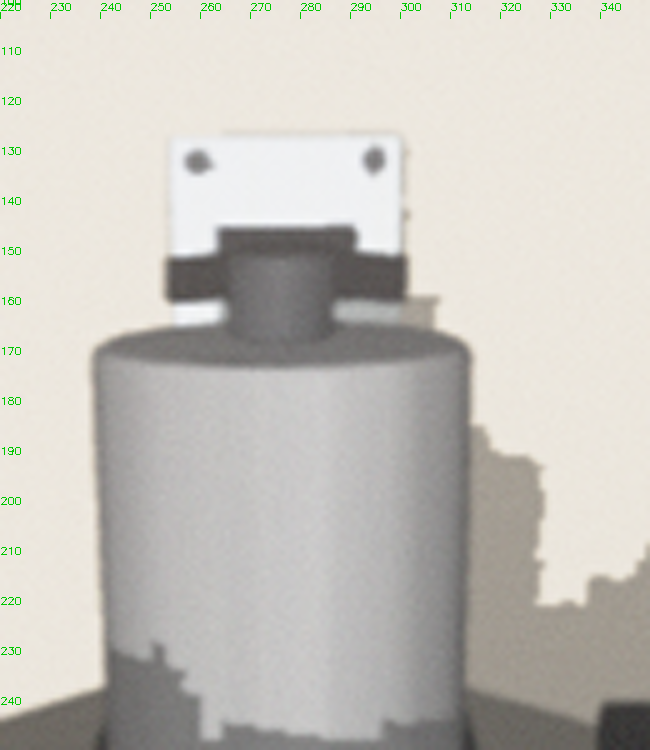

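Run:
```python
from h import *
held(276,151.5,.116)
P=params('wrist'); t=state()['tool_pos']; g=groove();G=np.array([np.cos(g),np.sin(g),0])
for o in (-.004,0,.004): print(o,proj(P,t+[0,0,.019]+G*(o-.058)),proj(P,t+[0,0,.019]+G*(o-.05)+[0,0,.018]),proj(P,t+[0,0,.019]+G*(o-.058)+[0,0,.005]))
```

```text
groove 6.003682677740542 end along -0.05980028976167322 across 0.00041510525590150813 centre off -0.0018002897616732141 tcp [ 0.56744154 -0.08173596  0.21220571]
-0.004 [275.08331057 146.62987824] [274.7443052 169.1827492] [274.98428472 147.25517992]
0 [275.10477988 155.46084304] [274.77180894 178.97848904] [275.00728022 156.40755191]
0.004 [275.12611987 164.17366173] [274.79910974 188.61772313] [275.03013562 165.43268723]
```

Call:
move_arm(
  targets=[
    [[0, -0.003, 0.02, 0, -4], [0, -0.007, 0.05, 0, -9], [0, -0.011, 0.08, 0, -14], [0, -0.016, 0.11, 0, -19], [0, -0.021, 0.14, 0, -24], [0, -0.0265, 0.16, 0, -25.6], [0, -0.0265, 0.1645, -0.02, -25.6], [0, -0.0265, 0.1645, -0.05, -25.6], [0, -0.0265, 0.1645, -0.08, -25.6], [0, -0.0265, 0.1645, -0.08, -25.6]],
  ],
)

```text
t: 14.05
tool_pos: [0.5371, 0.0828, 0.1269]
ee_rot: [-0.006, 0.17, 0.985, -0.002]
wrist_force: [-0.2, 0.3, -1.0]
width: 0.0355
```

Run:
```python
from h import *
s=state(); print(s['t'],s['tool_pos'],s['ee_rot'],s['wrist_force'],s['width'],np.degrees(groove()))
P,im=snap("wrist","w11.png")
cradle((.5393,.0862),-19.7,.1)
```

```text
14.05 [0.53711551 0.08280346 0.12693847] [-0.00550196  0.17006401  0.98541538 -0.00212   ] [-0.17321801  0.34245851 -1.04579604] 0.03550699713989523 -19.583425408755126
fork -0.045 [array([246.4, 162.6]), array([315.3, 162.7])]
fork -0.035 [array([246.7, 175.6]), array([314.9, 175.7])]
fork 0.035 [array([248.8, 258.8]), array([312.1, 259. ])]
fork 0.045 [array([249.1, 269.7]), array([311.7, 269.9])]
plate -0.05 [array([250.3, 151.8]), array([310.6, 151.8])]
plate 0.05 [array([252.4, 252. ]), array([307.7, 252.1])]
```

View pics/w11.png

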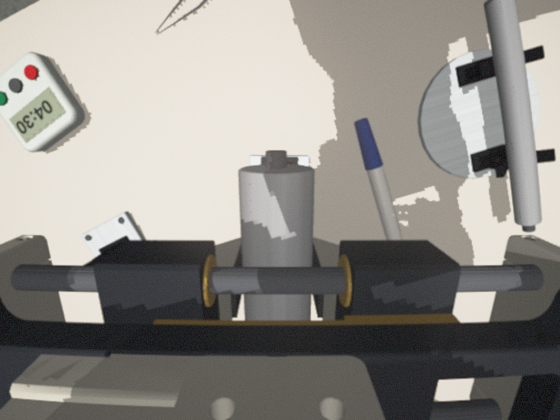

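Call:
move_arm(
  targets=[
    [[0, 0.004, 0, -0.02, 0], [0, 0.004, 0, -0.045, 0], [0, 0.004, 0, -0.065, 0], [0, 0.004, 0, -0.072, 0], [0, 0.004, 0, -0.074, 0], [0, 0.004, 0, -0.074, 0]],
  ],
)

```text
t: 14.7
tool_pos: [0.5437, 0.0827, 0.0566]
ee_rot: [-0.002, 0.17, 0.985, -0.002]
wrist_force: [0.2, 0.2, -1.6]
width: 0.0352
```

Run:
```python
from h import *
s=state(); print(s['t'],s['tool_pos'],s['ee_rot'],s['wrist_force'],s['width'],np.degrees(groove()))
P,im=snap("wrist","w12.png"); crop(im,'w12c.png',200,110,160,130,5,10)
cradle((.5393,.0862),-19.7,.1)
```

```text
14.7 [0.54366592 0.08269524 0.05661475] [-0.00248855  0.17024356  0.98539767 -0.00154187] [ 0.17884364  0.16280269 -1.59844832] 0.03523315869240427 -19.604045943367904
fork -0.045 [array([228.5, 167.8]), array([329.2, 168. ])]
fork -0.035 [array([229.3, 186.5]), array([328.4, 186.7])]
fork 0.035 [array([234.2, 301.9]), array([322.8, 302.2])]
fork 0.045 [array([234.9, 316.3]), array([322. , 316.6])]
plate -0.05 [array([237.9, 151.8]), array([319.5, 151.9])]
plate 0.05 [array([242.2, 283.1]), array([314.6, 283.3])]
```

View pics/w12c.png

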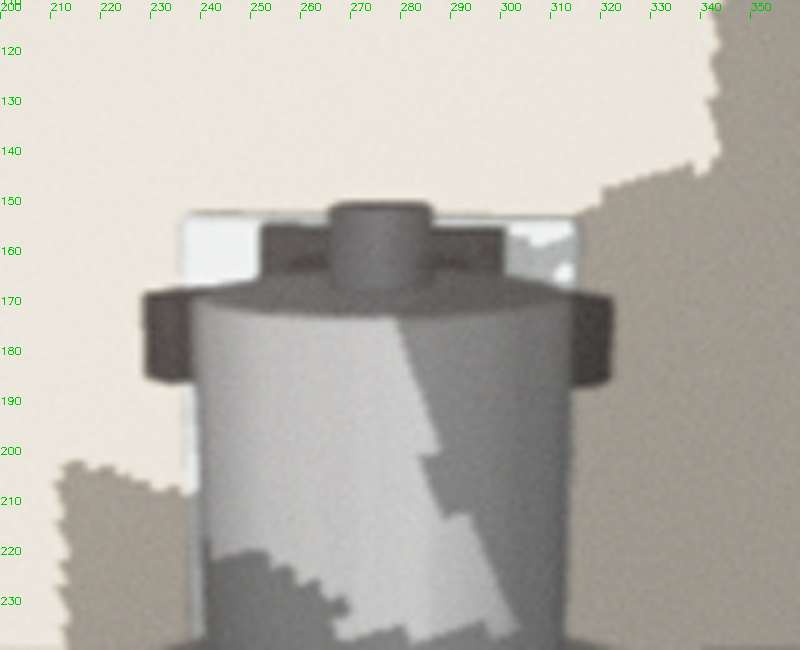

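Call:
move_arm(
  targets=[
    [[0, -0.003, 0.001, -0.005, 0], [0, -0.003, 0.001, -0.01, 0], [0, -0.003, 0.001, -0.012, 0], [0, -0.003, 0.001, -0.013, 0], [0, -0.003, 0.001, -0.013, 0]],
  ],
)

```text
t: 15.25
tool_pos: [0.5405, 0.0834, 0.0443]
ee_rot: [-0.002, 0.17, 0.985, -0.002]
wrist_force: [-2.6, -2.0, 4.6]
width: 0.0351
```

Run:
```python
from h import *
s=state(); print(s['t'],s['tool_pos'],s['ee_rot'],s['wrist_force'],s['width'],np.degrees(groove()))
```

```text
15.25 [0.54050356 0.08338984 0.04431213] [-0.00242153  0.17013192  0.98541663 -0.00182313] [-2.56962436 -1.96867992  4.55427229] 0.035149157176566075 -19.59106971333
```

Call:
move_arm(
  targets=[
    [[0.5, 0, 0, 0, 0], [0.7, 0, 0, 0, 0], [0.75, 0, 0, 0, 0], [0.75, 0, 0, 0, 0], [0.75, 0, 0, 0.02, 0], [0.8, 0, 0, 0.05, 0], [0.9, 0, 0, 0.09, 0], [1, 0, 0, 0.13, 0], [1, 0, 0, 0.17, 0], [1, 0, 0, 0.21, 0]],
  ],
)

```text
t: 16.25
tool_pos: [0.5403, 0.0835, 0.256]
ee_rot: [-0.002, 0.17, 0.985, -0.002]
wrist_force: [1.0, 0.1, -0.3]
width: 0.0916
```

Call:
move_arm(
  targets=[
    [[1, 0, 0, 0.005, 0], [1, 0, 0, 0.005, 0]],
  ],
)

```text
t: 16.45
tool_pos: [0.5408, 0.0836, 0.2624]
ee_rot: [-0.001, 0.17, 0.985, -0.001]
wrist_force: [0.4, -0.4, -0.5]
width: 0.0914
```

Run:
```python
from h import *
s=state(); print(s['t'],s['tool_pos'],s['ee_rot'],s['wrist_force'],s['width'])
P,im=snap("wrist","w13.png");crop(im,'w13c.png',220,110,130,140,5,10)
cradle((.5393,.0862),-19.7,.1)
```

```text
16.45 [0.54084959 0.08355664 0.26238047] [-6.76477033e-04  1.70037783e-01  9.85436295e-01 -1.41507183e-03] [ 0.38077117 -0.41016531 -0.4709084 ] 0.09142767005442574
fork -0.045 [array([256.9, 150.5]), array([301.2, 150.5])]
fork -0.035 [array([257. , 158.9]), array([301. , 158.9])]
fork 0.035 [array([257.8, 214.8]), array([299.8, 214.9])]
fork 0.045 [array([258. , 222.3]), array([299.6, 222.4])]
plate -0.05 [array([258.3, 144.4]), array([299.6, 144.4])]
plate 0.05 [array([259.3, 215.3]), array([298.2, 215.4])]
```

View pics/w13c.png

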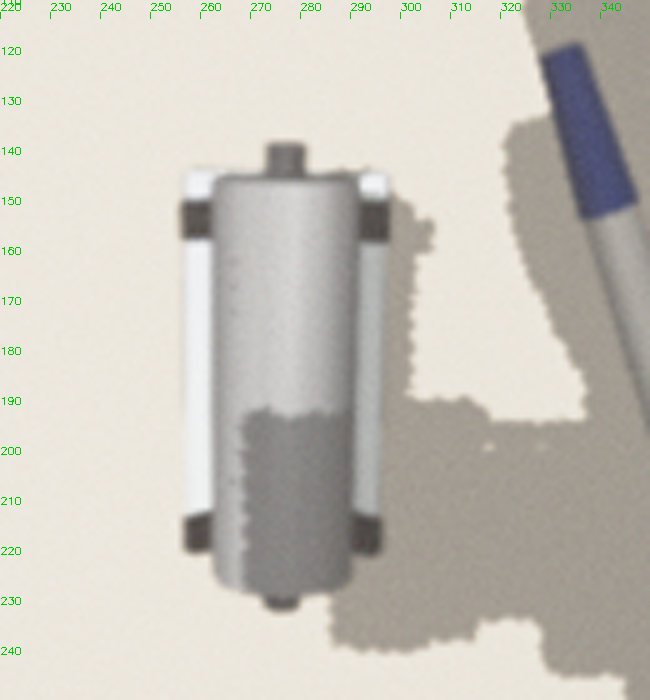

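Run:
```python
from h import *
c=roll((277,139),(276.3,231.5),.062)
P=params('wrist')
n=(at(P,276.8,154,.058)); f=at(P,276.7,216.5,.058); print(n,f,(n+f)/2, np.linalg.norm(n-f))
a=np.radians(-19.7); g=np.array([np.cos(a),np.sin(a),0])
for o in (0,.003): print([proj(P,np.array([.5391,.0855,.062])+g*(o+s)) .round(1) for s in (-.058,.058)])
```

```text
roller c [0.5371 0.084  0.062 ] len 0.1144 ang -20.08
[0.49998327 0.09748522 0.058     ] [0.57342867 0.07113222 0.058     ] [0.53670597 0.08430872 0.058     ] 0.07803016797088023
[array([278.4, 139.5]), array([278.2, 233.1])]
[array([278.4, 142.1]), array([278.2, 235.4])]
```

Call:
move_arm(
  targets=[
    [[1, -0.007, -0.045, 0, 4], [1, -0.014, -0.09, 0, 9], [1, -0.021, -0.135, 0, 14], [1, -0.028, -0.18, 0, 19], [1, -0.035, -0.225, 0, 25], [1, -0.042, -0.27, 0, 25], [1, -0.048, -0.315, -0.003, 25], [1, -0.052, -0.35, -0.005, 25], [1, -0.052, -0.365, -0.006, 25], [1, -0.052, -0.365, -0.006, 25]],
  ],
)

```text
t: 17.5
tool_pos: [0.4873, -0.2826, 0.2524]
ee_rot: [-0.003, -0.046, 0.999, -0.001]
wrist_force: [-0.4, 0.1, -0.3]
width: 0.0917
```

Run:
```python
from h import *
s=state(); print(s['t'],s['tool_pos'],s['ee_rot'],np.degrees(groove()))
P,im=snap("wrist","w14.png"); crop(im,'w14c.png',210,90,130,150,5,10)
cradle((.4913,-.2798),5.4,.18)
```

```text
17.5 [ 0.48729243 -0.28261154  0.2523776 ] [-3.31774042e-03 -4.58778180e-02  9.98941073e-01 -9.74966818e-04] 5.259088114108542
fork -0.045 [array([254.9, 155.7]), array([300. , 155.6])]
fork -0.035 [array([255.1, 164.2]), array([299.8, 164.1])]
fork 0.035 [array([256.2, 220.8]), array([298.9, 220.8])]
fork 0.045 [array([256.4, 228.5]), array([298.7, 228.4])]
plate -0.09 [array([255.9, 118. ]), array([298.8, 117.9])]
plate 0.09 [array([258.3, 247. ]), array([296.8, 247. ])]
```

View pics/w14.png

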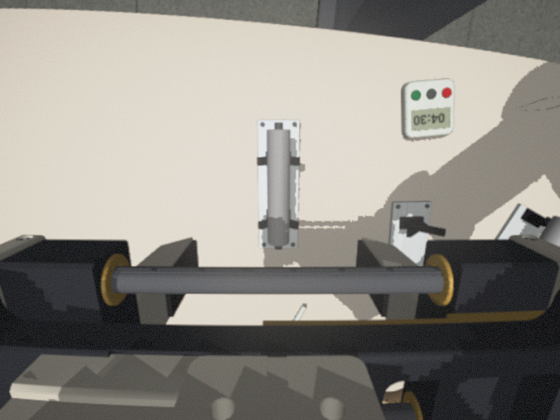

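View pics/w14c.png

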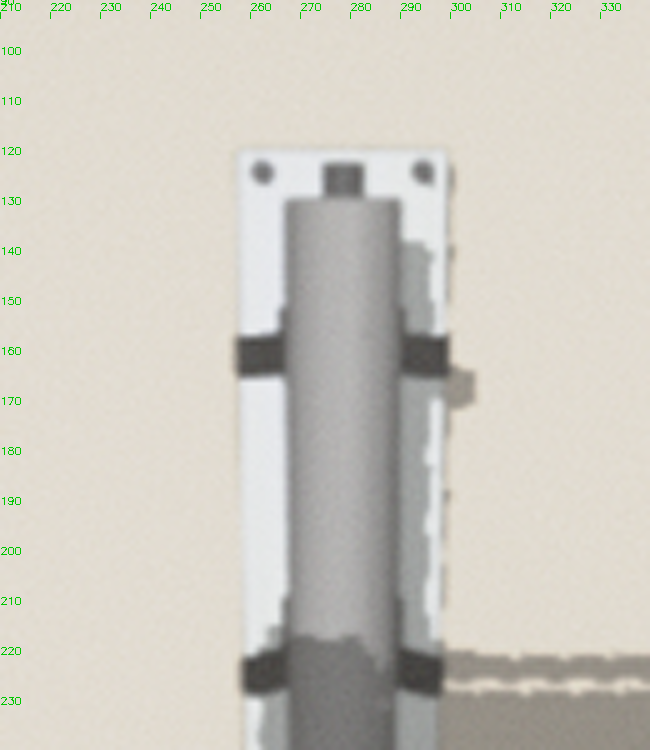

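Run:
```python
from h import *
im=cv2.imread('pics/w14.png'); crop(im,'w14d.png',240,195,80,65,8,10)
for v in (248,249,250): roll((278.3,123),(278.5,v),.056)
```

```text
roller c [ 0.4861 -0.2792  0.056 ] len 0.1542 ang 5.45
roller c [ 0.4868 -0.2791  0.056 ] len 0.1556 ang 5.45
roller c [ 0.4875 -0.279   0.056 ] len 0.1569 ang 5.45
```

View pics/w14d.png

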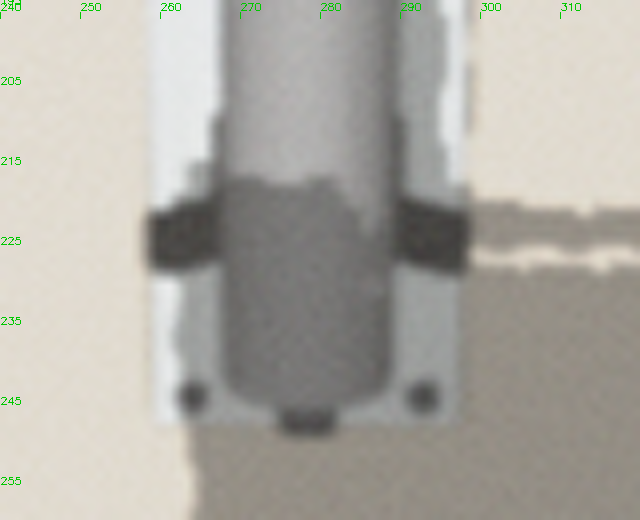

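Call:
move_arm(
  targets=[
    [[1, 0, 0, -0.04, 0], [1, 0, 0, -0.08, 0], [1, 0, 0, -0.12, 0], [1, 0, 0, -0.15, 0], [1, 0, 0, -0.18, 0], [1, 0, 0, -0.2, 0], [1, 0, 0, -0.214, 0], [1, 0, 0, -0.216, 0], [1, 0, 0, -0.216, 0]],
  ],
)

```text
t: 18.45
tool_pos: [0.488, -0.2796, 0.037]
ee_rot: [-0.003, -0.047, 0.999, -0.001]
wrist_force: [-0.2, 0.5, 0.1]
width: 0.092
```

Run:
```python
from h import *
s=state(); print(s['t'],s['tool_pos'],s['ee_rot'],s['wrist_force'],s['width'],np.degrees(groove()))
P,im=snap("wrist","w15.png")
```

```text
18.45 [ 0.48800449 -0.27956303  0.03696708] [-3.25222366e-03 -4.74541842e-02  9.98867980e-01 -5.31690862e-04] [-0.16265759  0.46179478  0.14811418] 0.09203302286061249 5.439921491827679
```

View pics/w15.png

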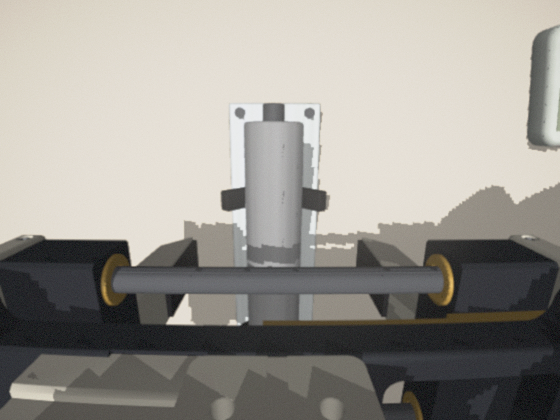

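Call:
move_arm(
  targets=[
    [[1, -0.001, -0.0023, 0, 0], [1, -0.001, -0.0023, 0, 0], [0, -0.001, -0.0023, 0, 0], [0, -0.001, -0.0023, 0, 0], [0, -0.001, -0.0023, 0, 0], [0, -0.001, -0.0023, 0, 0], [0, -0.001, -0.0023, 0, 0], [0, -0.001, -0.0023, 0, 0], [0, -0.001, -0.0023, 0, 0], [0, -0.001, -0.0023, 0, 0]],
  ],
)

```text
t: 19.5
tool_pos: [0.4873, -0.2825, 0.0376]
ee_rot: [-0.003, -0.047, 0.999, -0.001]
wrist_force: [-0.5, -0.2, 0.1]
width: 0.0323
```

Call:
move_arm(
  targets=[
    [[0, 0, 0, 0, 0], [0, 0, 0, 0, 0], [0, 0, 0, 0, 0], [0, 0, 0, 0, 0], [0, 0, 0, 0, 0]],
  ],
)

```text
t: 20.0
tool_pos: [0.4871, -0.2817, 0.0375]
ee_rot: [-0.003, -0.047, 0.999, -0.0]
wrist_force: [0.0, 5.8, 2.2]
width: 0.0268
```

Call:
move_arm(
  targets=[
    [[0, 0, 0, 0.01, 0], [0, 0, 0, 0.03, 0], [0, 0, 0, 0.06, 0], [0, 0, 0, 0.09, 0], [0, 0, 0, 0.12, 0], [0, 0, 0, 0.15, 0], [0, 0, 0, 0.175, 0], [0, 0, 0, 0.175, 0], [0, 0, 0, 0.175, 0]],
  ],
)

```text
t: 20.9
tool_pos: [0.4868, -0.2818, 0.2121]
ee_rot: [-0.003, -0.047, 0.999, -0.001]
wrist_force: [-0.9, 0.1, -3.8]
width: 0.0272
```

Run:
```python
from h import *
s=state(); print(s['t'],s['tool_pos'],s['ee_rot'],s['wrist_force'],s['width'],np.degrees(groove()))
P,im=snap("wrist","w16.png"); crop(im,'w16c.png',220,90,130,140,5,10)
t=s['tool_pos']; g=groove();G=np.array([np.cos(g),np.sin(g),0])
for o in (-.004,0,.004): print(o,proj(P,t+[0,0,.0185]+G*(o-.078)),proj(P,t+[0,0,.0185]+G*(o-.07)+[0,0,.014]))
```

```text
20.9 [ 0.48681322 -0.28183416  0.21213048] [-3.04143487e-03 -4.72118920e-02  9.98880098e-01 -5.80584335e-04] [-0.92477274  0.13163043 -3.84132105] 0.02717615078180826 5.412122100187003
-0.004 [275.02131944 100.62373077] [274.80038181 117.74796612]
0 [275.04310995 109.96066569] [274.82635682 127.90119019]
0.004 [275.06482839 119.18898155] [274.8522217  137.91697498]
```

View pics/w16c.png

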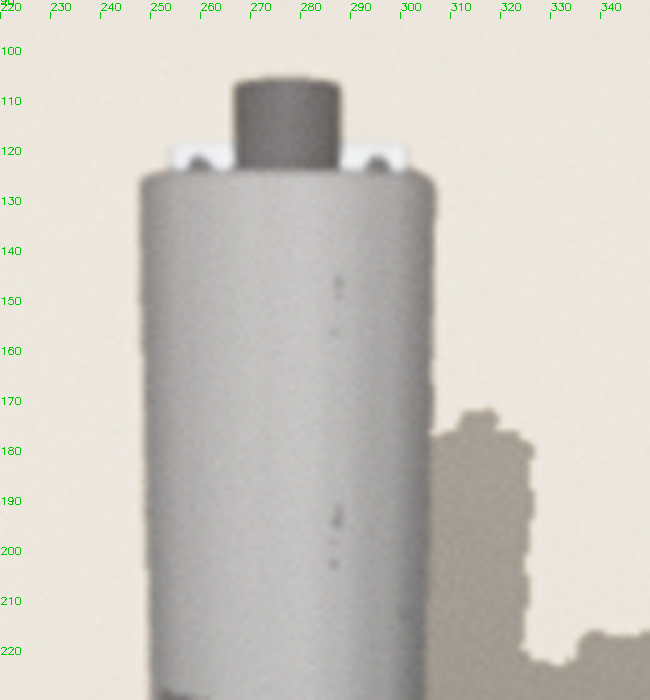

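Call:
move_arm(
  targets=[
    [[0, 0.012, 0.03, 0, 0.8], [0, 0.026, 0.065, 0, 0.8], [0, 0.04, 0.1, 0, 0.8], [0, 0.054, 0.135, 0, 0.8], [0, 0.066, 0.165, 0, 0.8], [0, 0.076, 0.19, 0, 0.8], [0, 0.079, 0.2, -0.02, 0.8], [0, 0.079, 0.2, -0.05, 0.8], [0, 0.079, 0.2, -0.08, 0.8], [0, 0.079, 0.2, -0.08, 0.8]],
  ],
)

```text
t: 21.95
tool_pos: [0.5617, -0.0803, 0.1252]
ee_rot: [-0.01, -0.054, 0.998, 0.002]
wrist_force: [-0.3, 0.2, -2.4]
width: 0.0268
```

Call:
move_arm(
  targets=[
    [[0, 0, 0, -0.02, 0], [0, 0, 0, -0.05, 0], [0, 0, 0, -0.07, 0], [0, 0, 0, -0.07, 0], [0, 0, 0, -0.07, 0]],
  ],
)

```text
t: 22.45
tool_pos: [0.562, -0.0806, 0.0559]
ee_rot: [-0.01, -0.054, 0.998, 0.002]
wrist_force: [-0.2, 0.7, -0.8]
width: 0.0272
```

Run:
```python
from h import *
s=state(); print(s['t'],s['tool_pos'],s['ee_rot'],s['wrist_force'],s['width'],np.degrees(groove()))
P,im=snap("wrist","w17.png"); crop(im,'w17c.png',200,90,160,150,5,10)
cradle((.565,-.0795),6.4,.14)
```

```text
22.45 [ 0.56200441 -0.08055093  0.05592251] [-0.00960163 -0.05425766  0.99847878  0.00201096] [-0.2286995   0.70518115 -0.79490954] 0.027189592910489016 6.220823597672551
fork -0.045 [array([227.3, 182.2]), array([326.6, 181.8])]
fork -0.035 [array([228.1, 200.5]), array([325.9, 200.1])]
fork 0.035 [array([233.6, 314. ]), array([321.4, 313.5])]
fork 0.045 [array([234.3, 328.2]), array([320.8, 327.7])]
plate -0.07 [array([235.3, 134.4]), array([317.7, 134.1])]
plate 0.07 [array([242.2, 315.9]), array([312.4, 315.5])]
```

View pics/w17c.png

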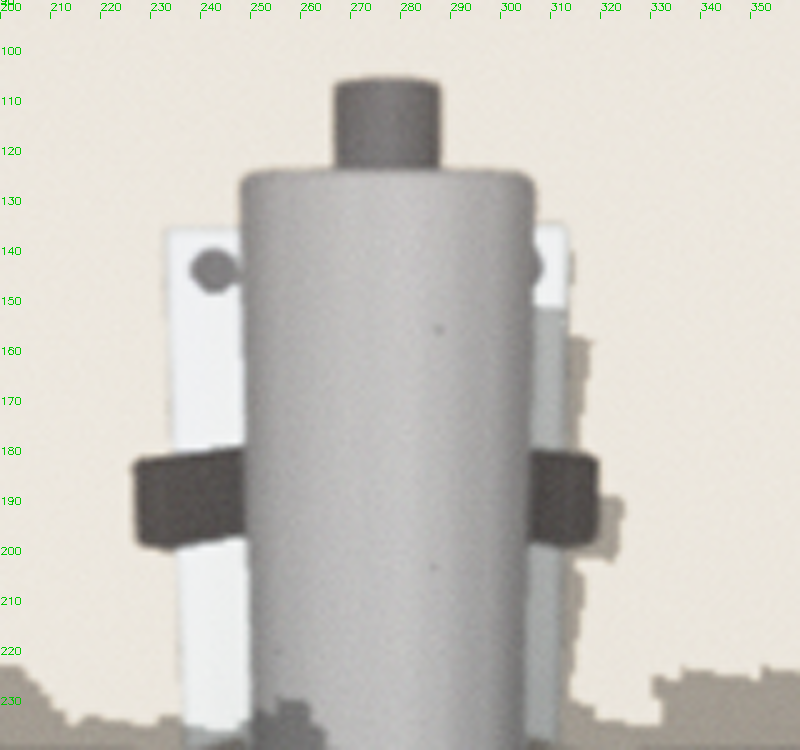

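Run:
```python
from h import *
held(277.5,106,.156,.0185)
P=params('wrist'); print(at(P,277.5,106,state()['tool_pos'][2]+.0185))
g=np.radians(6.4);print(np.array([.5645,-.0797])-.078*np.array([np.cos(g),np.sin(g)]))
```

```text
groove 6.22467895395129 end along -0.07957949741310931 across 0.0010090117272448934 centre off -0.0015794974131093098 tcp [ 0.56257799 -0.08070459  0.05662795]
[ 0.48335826 -0.08833014  0.07512795]
[ 0.4869861  -0.08839458]
```

Call:
move_arm(
  targets=[
    [[0, 0.0032, -0.0015, 0, 0], [0, 0.0032, -0.0015, -0.006, 0], [0, 0.0032, -0.0015, -0.012, 0], [0, 0.0032, -0.0015, -0.016, 0], [0, 0.0032, -0.0015, -0.018, 0], [0, 0.0032, -0.0015, -0.018, 0]],
  ],
)

```text
t: 23.1
tool_pos: [0.5654, -0.082, 0.0382]
ee_rot: [-0.009, -0.054, 0.998, 0.002]
wrist_force: [0.2, 0.7, -3.0]
width: 0.0277
```

Run:
```python
from h import *
s=state(); print(s['t'],s['tool_pos'],s['ee_rot'],s['wrist_force'],s['width'],np.degrees(groove()))
P,im=snap("wrist","w18.png"); 
cradle((.5645,-.0795),6.4,.14)
```

```text
23.1 [ 0.565431   -0.08198864  0.03818471] [-0.00920996 -0.05428265  0.99848124  0.00194579] [ 0.20494955  0.65854562 -2.99707299] 0.0277392515080357 6.223668244172322
fork -0.045 [array([224.7, 181. ]), array([337. , 180.5])]
fork -0.035 [array([225.6, 201.7]), array([336.1, 201.2])]
fork 0.035 [array([232.1, 328. ]), array([329.8, 327.3])]
fork 0.045 [array([232.9, 343.5]), array([329. , 342.8])]
plate -0.07 [array([234.1, 128.7]), array([324.8, 128.4])]
plate 0.07 [array([241.8, 326.4]), array([317.9, 325.9])]
```

View pics/w18.png

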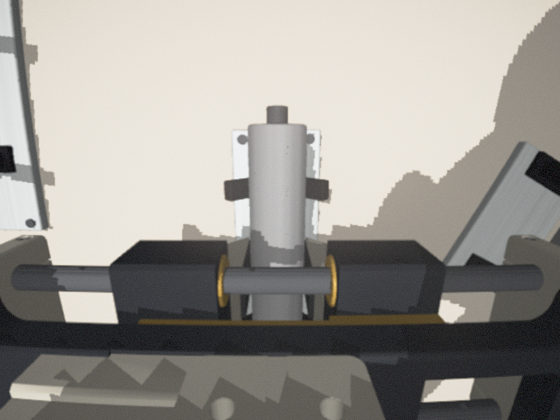

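Call:
move_arm(
  targets=[
    [[0, 0, 0, -0.001, 0], [0, 0, 0, -0.0015, 0], [0, 0, 0, -0.0015, 0]],
  ],
)

```text
t: 23.45
tool_pos: [0.5659, -0.0821, 0.0376]
ee_rot: [-0.009, -0.054, 0.998, 0.002]
wrist_force: [-2.2, 0.1, 4.4]
width: 0.0271
```

Call:
move_arm(
  targets=[
    [[0.4, 0, 0, 0, 0], [0.6, 0, 0, 0, 0], [0.7, 0, 0, 0, 0], [0.7, 0, 0, 0, 0], [0.7, 0, 0, 0.02, 0], [0.8, 0, 0, 0.05, 0], [0.9, 0, 0, 0.09, 0], [1, 0, 0, 0.13, 0], [1, 0, 0, 0.17, 0], [1, 0, 0, 0.21, 0]],
  ],
)

```text
t: 24.45
tool_pos: [0.5656, -0.082, 0.2493]
ee_rot: [-0.008, -0.054, 0.998, 0.002]
wrist_force: [0.6, 0.7, -0.3]
width: 0.0915
```

Call:
move_arm(
  targets=[
    [[1, 0, 0, 0.01, 0], [1, 0, 0, 0.01, 0]],
  ],
)

```text
t: 24.65
tool_pos: [0.5664, -0.0823, 0.2612]
ee_rot: [-0.007, -0.054, 0.998, 0.001]
wrist_force: [0.2, 1.3, -0.4]
width: 0.0918
```

Run:
```python
from h import *
s=state(); print(s['t'],s['tool_pos'],s['ee_rot'],s['wrist_force'],s['width'])
P,im=snap("wrist","w19.png");crop(im,'w19c.png',220,110,130,150,5,10)
```

```text
24.65 [ 0.56638637 -0.08228014  0.2611685 ] [-6.51135097e-03 -5.43838917e-02  9.98498407e-01  9.61740298e-04] [ 0.20013869  1.25201183 -0.40163066] 0.0917763431348722
```

View pics/w19c.png

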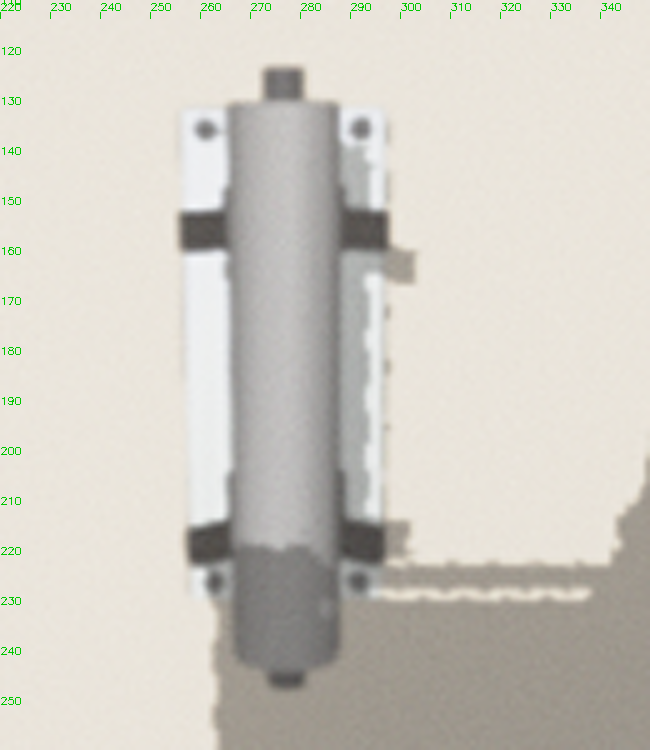

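Run:
```python
from h import *
roll((276.6,123.8),(277.2,247.3),.056)
P=params('wrist')
n=(at(P,277,156,.058)); f=at(P,277,218.5,.058); print(n,f,(n+f)/2, np.linalg.norm(n-f))
for v in (131.5,):print(at(P,277,131.5,.008)+.07*np.array([.994,.111,0]), at(P,277,230,.008)-.07*np.array([.994,.111,0]))
cradle((.5645,-.0795),6.4,.14)
```

```text
roller c [ 0.5629 -0.0809  0.056 ] len 0.1546 ang 6.45
[ 0.52321884 -0.08511521  0.058     ] [ 0.60052524 -0.07674829  0.058     ] [ 0.56187204 -0.08093175  0.058     ] 0.0777578606803881
[ 0.56380152 -0.08029837  0.008     ] [ 0.56228225 -0.08094163  0.008     ]
fork -0.045 [array([255.6, 153.3]), array([300. , 153.1])]
fork -0.035 [array([255.8, 161.7]), array([299.9, 161.5])]
fork 0.035 [array([257. , 217.7]), array([299.1, 217.5])]
fork 0.045 [array([257.1, 225.3]), array([298.9, 225.1])]
plate -0.07 [array([256.6, 132.2]), array([298.4, 132. ])]
plate 0.07 [array([258.6, 231.6]), array([297.1, 231.4])]
```

Call:
move_arm(
  targets=[
    [[1, -0.005, 0.045, 0, -3], [1, -0.01, 0.09, 0, -6], [1, -0.015, 0.135, 0, -8], [1, -0.02, 0.18, 0, -8], [1, -0.025, 0.225, 0, -8], [1, -0.03, 0.27, 0, -8], [1, -0.036, 0.315, -0.003, -8], [1, -0.043, 0.355, -0.005, -8], [1, -0.043, 0.369, -0.006, -8], [1, -0.043, 0.369, -0.006, -8]],
  ],
)

```text
t: 25.7
tool_pos: [0.5214, 0.2883, 0.2504]
ee_rot: [-0.01, 0.014, 1.0, 0.001]
wrist_force: [-0.3, -0.4, -1.4]
width: 0.0915
```

Run:
```python
from h import *
s=state(); print(s['t'],s['tool_pos'],s['ee_rot'],np.degrees(groove()))
P,im=snap("wrist","w20.png"); crop(im,'w20c.png',220,90,130,170,4,10)
```

```text
25.7 [0.5214169  0.28829622 0.2504359 ] [-0.01015024  0.01391801  0.99985066  0.00138393] -1.5950213018572177
```

View pics/w20c.png

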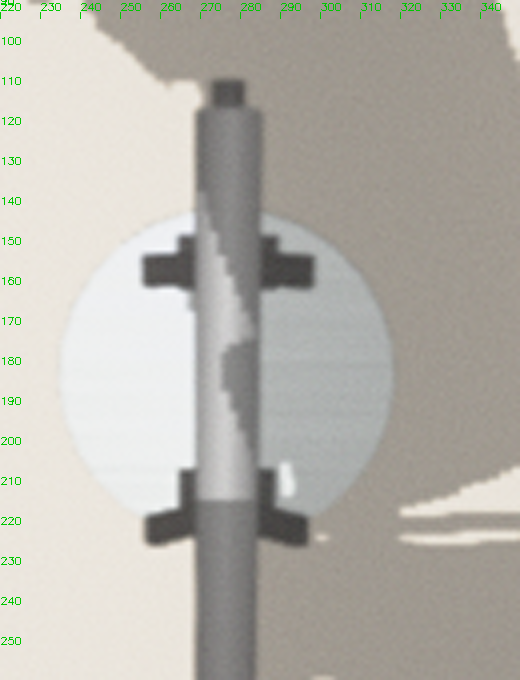

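Run:
```python
from h import *
P=params('wrist')
e=at(P,277.2,110,.05); b=at(P,276.5,250,.05); d=(b-e)/np.linalg.norm(b-e); print(e,np.degrees(np.arctan2(d[1],d[0])),e+.098*d)
```

```text
[0.4261102  0.29108344 0.05      ] -2.0343579941203416 [0.52404843 0.28760456 0.05      ]
```

Call:
move_arm(
  targets=[
    [[1, 0.002, -0.001, -0.04, 0], [1, 0.002, -0.001, -0.08, 0], [1, 0.002, -0.001, -0.12, 0], [1, 0.002, -0.001, -0.15, 0], [1, 0.002, -0.001, -0.18, 0], [1, 0.002, -0.001, -0.205, 0], [1, 0.002, -0.001, -0.217, 0], [1, 0.002, -0.001, -0.218, 0], [1, 0.002, -0.001, -0.218, 0]],
  ],
)

```text
t: 26.65
tool_pos: [0.5248, 0.2851, 0.0337]
ee_rot: [-0.009, 0.015, 1.0, 0.001]
wrist_force: [0.1, -0.4, -0.2]
width: 0.0914
```

Run:
```python
from h import *
s=state(); print(s['t'],s['tool_pos'],s['ee_rot'],s['wrist_force'],s['width'],np.degrees(groove()))
P,im=snap("wrist","w21.png")
```

```text
26.65 [0.52475786 0.28511699 0.03371303] [-0.00927693  0.01522147  0.99984023  0.00132771] [ 0.14627905 -0.36177517 -0.1586226 ] 0.09141910683605271 -1.7443957764438207
```

View pics/w21.png

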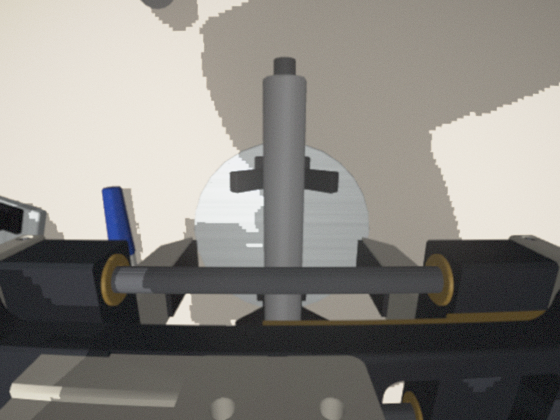

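Call:
move_arm(
  targets=[
    [[1, -0.001, 0.002, -0.001, 0], [1, -0.001, 0.002, -0.001, 0], [0, -0.001, 0.002, -0.001, 0], [0, -0.001, 0.002, -0.001, 0], [0, -0.001, 0.002, -0.001, 0], [0, -0.001, 0.002, -0.001, 0], [0, -0.001, 0.002, -0.001, 0], [0, -0.001, 0.002, -0.001, 0], [0, -0.001, 0.002, -0.001, 0], [0, -0.001, 0.002, -0.001, 0]],
  ],
)

```text
t: 27.7
tool_pos: [0.524, 0.2875, 0.0333]
ee_rot: [-0.009, 0.015, 1.0, 0.002]
wrist_force: [1.1, 0.7, 0.6]
width: 0.0323
```

Call:
move_arm(
  targets=[
    [[0, 0, 0, 0, 0], [0, 0, 0, 0, 0], [0, 0, 0, 0, 0], [0, 0, 0, 0, 0], [0, 0, 0, 0, 0], [0, 0, 0, 0, 0]],
  ],
)

```text
t: 28.3
tool_pos: [0.5242, 0.2881, 0.0334]
ee_rot: [-0.008, 0.015, 1.0, 0.002]
wrist_force: [0.3, 5.1, 0.0]
width: 0.0189
```

Call:
move_arm(
  targets=[
    [[0, 0, 0, 0.01, 0], [0, 0, 0, 0.03, 0], [0, 0, 0, 0.06, 0], [0, 0, 0, 0.09, 0], [0, 0, 0, 0.12, 0], [0, 0, 0, 0.15, 0], [0, 0, 0, 0.18, 0], [0, 0, 0, 0.18, 0], [0, 0, 0, 0.18, 0]],
  ],
)

```text
t: 29.2
tool_pos: [0.524, 0.2875, 0.2136]
ee_rot: [-0.008, 0.015, 1.0, 0.002]
wrist_force: [0.3, 0.4, -2.2]
width: 0.0196
```

Run:
```python
from h import *
s=state(); print(s['t'],s['tool_pos'],s['ee_rot'],s['wrist_force'],s['width'],np.degrees(groove()))
P,im=snap("wrist","w22.png"); crop(im,'w22c.png',220,40,130,140,5,10)
t=s['tool_pos']; g=groove();G=np.array([np.cos(g),np.sin(g),0])
for o in (-.004,0,.004): print(o,proj(P,t+[0,0,.0175]+G*(o-.098)),proj(P,t+[0,0,.0175]+G*(o-.09)+[0,0,.010]))
```

```text
29.2 [0.52401073 0.28748816 0.21359526] [-0.00829107  0.01520661  0.9998485   0.00173075] [ 0.30471871  0.37822468 -2.15092627] 0.01960101648736969 -1.7426784866620126
-0.004 [275.05132523  53.38871684] [275.00938752  67.67478082]
0 [275.07170256  63.06104916] [275.03178301  77.94202195]
0.004 [275.09209197  72.64497023] [275.054169    88.10154218]
```

View pics/w22c.png

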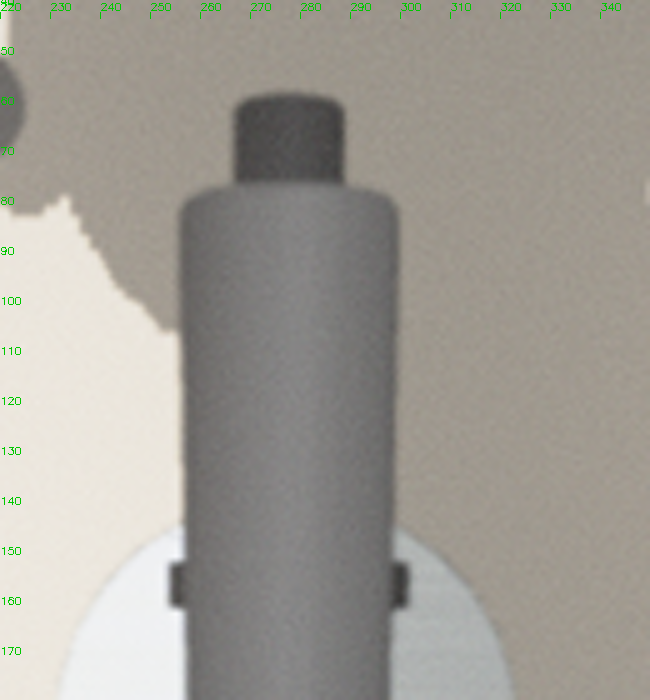

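Call:
move_arm(
  targets=[
    [[0, -0.001, -0.03, 0, 1], [0, -0.003, -0.07, 0, 2], [0, -0.006, -0.115, 0, 3], [0, -0.008, -0.16, 0, 4], [0, -0.011, -0.205, 0, 5], [0, -0.013, -0.25, 0, 6], [0, -0.016, -0.295, 0, 7], [0, -0.018, -0.34, 0, 7], [0, -0.02, -0.385, 0, 7], [0, -0.023, -0.43, 0, 7]],
  ],
)

```text
t: 30.25
tool_pos: [0.4992, -0.1442, 0.2107]
ee_rot: [-0.011, -0.046, 0.999, 0.001]
wrist_force: [0.9, 0.1, -1.9]
width: 0.0191
```

Run:
```python
from h import *
s=state(); print(s['t'],s['tool_pos'],s['wrist_force'],s['width'],np.degrees(groove()),np.array([.4938,-.2811,.11])-s['tool_pos'])
```

```text
30.25 [ 0.49916112 -0.14418655  0.21073076] [ 0.90452493  0.1087513  -1.93336948] 0.019100306056840467 5.253090106076545 [-0.00536112 -0.13691345 -0.10073076]
```

Call:
move_arm(
  targets=[
    [[0, -0.002, -0.035, 0, 0], [0, -0.003, -0.075, 0, 0], [0, -0.004, -0.11, 0, 0], [0, -0.005, -0.13, 0, 0], [0, -0.005, -0.136, -0.02, 0], [0, -0.005, -0.136, -0.05, 0], [0, -0.005, -0.136, -0.08, 0], [0, -0.005, -0.136, -0.11, 0], [0, -0.005, -0.136, -0.14, 0], [0, -0.005, -0.136, -0.14, 0]],
  ],
)

```text
t: 31.25
tool_pos: [0.4912, -0.2775, 0.066]
ee_rot: [-0.015, -0.046, 0.999, 0.005]
wrist_force: [-0.9, 0.7, -1.7]
width: 0.0188
```

Run:
```python
from h import *
s=state(); print(s['t'],s['tool_pos'],s['ee_rot'],s['wrist_force'],s['width'],np.degrees(groove()))
P,im=snap("wrist","w23.png"); crop(im,'w23c.png',200,50,160,150,5,10)
cradle((.4928,-.2795),5.4,.18)
EE=at(P,278,59.5,s['tool_pos'][2]+.0175); print(EE, np.array([.4928,-.2795])-.098*np.array([np.cos(np.radians(5.4)),np.sin(np.radians(5.4))]))
```

```text
31.25 [ 0.49115986 -0.27746243  0.06595926] [-0.01525862 -0.04603293  0.99881086  0.00500031] [-0.893667    0.66251039 -1.6691515 ] 0.018839863750971096 5.2775302956687975
fork -0.045 [array([227.4, 174.8]), array([319.9, 174.4])]
fork -0.035 [array([228.1, 192.1]), array([319.4, 191.6])]
fork 0.035 [array([232.9, 300.3]), array([315.9, 299.8])]
fork 0.045 [array([233.6, 314.1]), array([315.4, 313.5])]
plate -0.09 [array([233.8, 102.8]), array([313.2, 102.5])]
plate 0.09 [array([241.8, 326.9]), array([307.7, 326.4])]
[ 0.39202183 -0.28551366  0.08345926] [ 0.39523493 -0.28872261]
```

View pics/w23c.png

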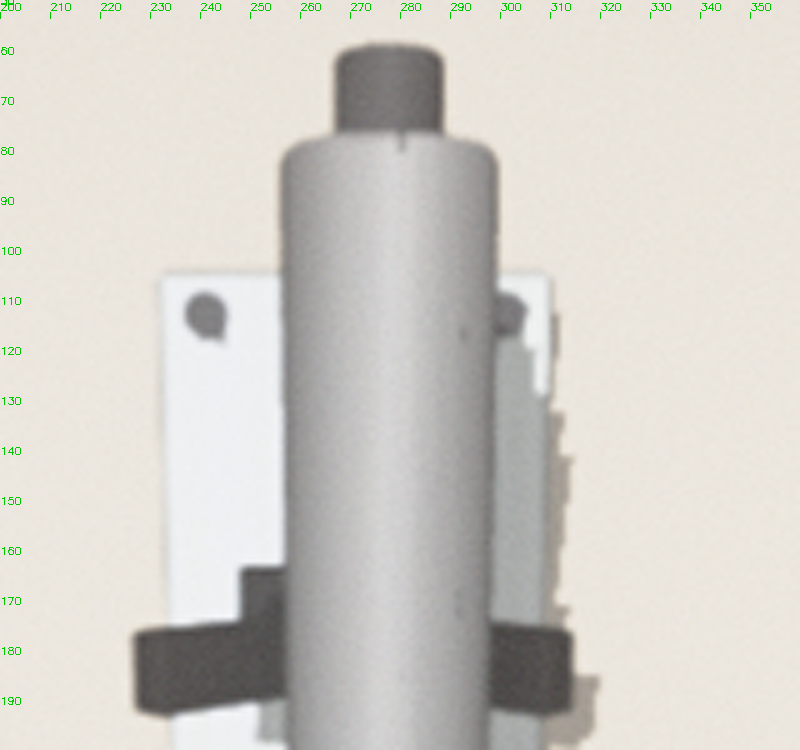

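Call:
move_arm(
  targets=[
    [[0, 0.0035, -0.003, 0, 0], [0, 0.0035, -0.003, -0.01, 0], [0, 0.0035, -0.003, -0.02, 0], [0, 0.0035, -0.003, -0.026, 0], [0, 0.0035, -0.003, -0.029, 0], [0, 0.0035, -0.003, -0.029, 0]],
  ],
)

```text
t: 31.9
tool_pos: [0.4958, -0.2814, 0.039]
ee_rot: [-0.014, -0.046, 0.999, 0.004]
wrist_force: [-0.4, 0.4, -1.3]
width: 0.0189
```

Run:
```python
from h import *
s=state(); print(s['t'],s['tool_pos'],s['ee_rot'],s['wrist_force'],s['width'],np.degrees(groove()))
P,im=snap("wrist","w24.png"); crop(im,'w24c.png',200,50,160,150,5,10)
cradle((.4935,-.2795),5.4,.18)
EE=at(P,278,59.5,s['tool_pos'][2]+.0175); print(EE, np.array([.4933,-.2795])-.098*np.array([np.cos(np.radians(5.4)),np.sin(np.radians(5.4))]))
```

```text
31.9 [ 0.49584251 -0.28141306  0.03902828] [-0.01391029 -0.04601094  0.99883657  0.00387222] [-0.41772085  0.40402308 -1.3344222 ] 0.01894931703518126 5.27487827410588
fork -0.045 [array([224.4, 177. ]), array([335.9, 176.5])]
fork -0.035 [array([225.3, 197.7]), array([335.1, 197.2])]
fork 0.035 [array([231.4, 324.6]), array([329.1, 323.8])]
fork 0.045 [array([232.3, 340.2]), array([328.3, 339.4])]
plate -0.09 [array([232.6,  93. ]), array([324.6,  92.8])]
plate 0.09 [array([242. , 347.6]), array([316.2, 347. ])]
[ 0.3967049  -0.28940528  0.05652828] [ 0.39573493 -0.28872261]
```

View pics/w24c.png

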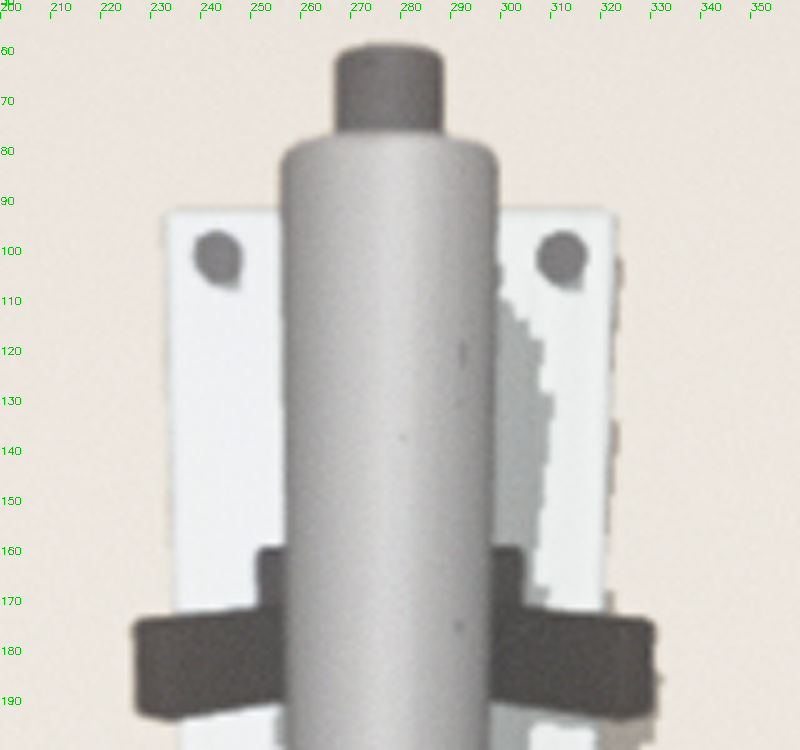

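Call:
move_arm(
  targets=[
    [[0, -0.0015, 0, -0.002, 0], [0, -0.0015, 0, -0.004, 0], [0, -0.0015, 0, -0.0055, 0], [0, -0.0015, 0, -0.0055, 0]],
  ],
)

```text
t: 32.35
tool_pos: [0.4946, -0.2815, 0.034]
ee_rot: [-0.014, -0.046, 0.999, 0.004]
wrist_force: [-0.8, 0.6, 0.2]
width: 0.0194
```

Call:
move_arm(
  targets=[
    [[0, 0, 0, -0.001, 0], [0, 0, 0, -0.001, 0], [0.3, 0, 0, -0.001, 0], [0.5, 0, 0, -0.001, 0], [0.65, 0, 0, -0.001, 0], [0.65, 0, 0, -0.001, 0], [0.65, 0, 0, 0.02, 0], [0.8, 0, 0, 0.05, 0], [0.9, 0, 0, 0.09, 0], [1, 0, 0, 0.13, 0]],
  ],
)

```text
t: 33.35
tool_pos: [0.4942, -0.2813, 0.165]
ee_rot: [-0.014, -0.046, 0.999, 0.004]
wrist_force: [0.6, -0.3, -0.1]
width: 0.0784
```

Call:
move_arm(
  targets=[
    [[1, 0, 0, 0.04, 0], [1, 0, 0, 0.08, 0], [1, 0.02, 0, 0.1, 0], [1, 0.02, 0, 0.1, 0], [1, 0.02, 0, 0.1, 0]],
  ],
)

```text
t: 33.85
tool_pos: [0.5139, -0.2811, 0.2643]
ee_rot: [-0.015, -0.046, 0.999, 0.004]
wrist_force: [0.6, 0.6, 0.3]
width: 0.0923
```

Run:
```python
from h import *
s=state(); print(s['t'],s['tool_pos'],s['ee_rot'],s['wrist_force'],s['width'])
P,im=snap("wrist","w25.png");crop(im,'w25c.png',220,90,130,170,4,10)
snap("top","t25.png")
```

```text
33.85 [ 0.51393959 -0.28107151  0.26426627] [-0.01450686 -0.04623273  0.9988162   0.00427639] [0.59748172 0.62519896 0.3254373 ] 0.09230151231101603
```

View pics/w25c.png

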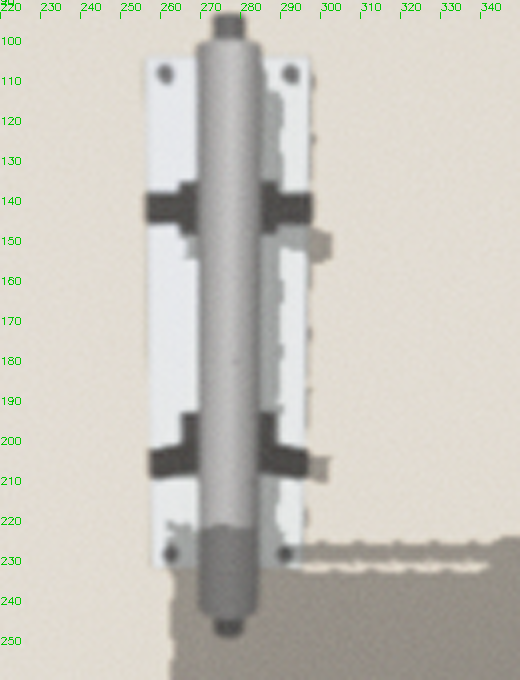

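View pics/t25.png

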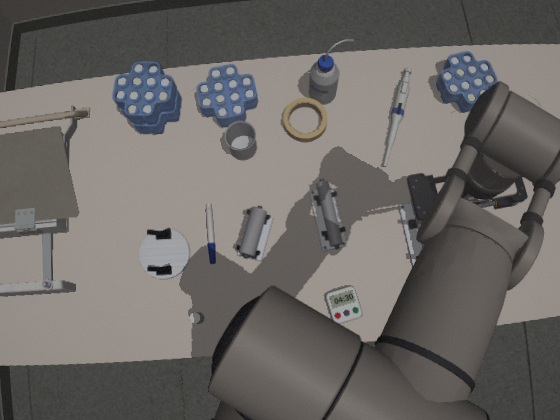

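Run:
```python
from h import *
P=params('wrist')
roll((277,93.5),(277,249),.05)
n=at(P,277,142,.058); f=at(P,277,205.2,.058); print('forks',(n+f)/2, np.linalg.norm(n-f))
a=at(P,277,104.3,.008); b=at(P,277,231.5,.008); print('plate',(a+b)/2,np.linalg.norm(a-b))
im=cv2.imread('pics/t25.png'); crop(im,'t25c.png',230,170,120,90,6,10)
```

```text
roller c [ 0.4927 -0.2796  0.05  ] len 0.1962 ang 5.21
forks [ 0.49029193 -0.27989789  0.058     ] 0.07781295530829863
plate [ 0.49097142 -0.27927404  0.008     ] 0.17730685876469685
```

View pics/t25c.png

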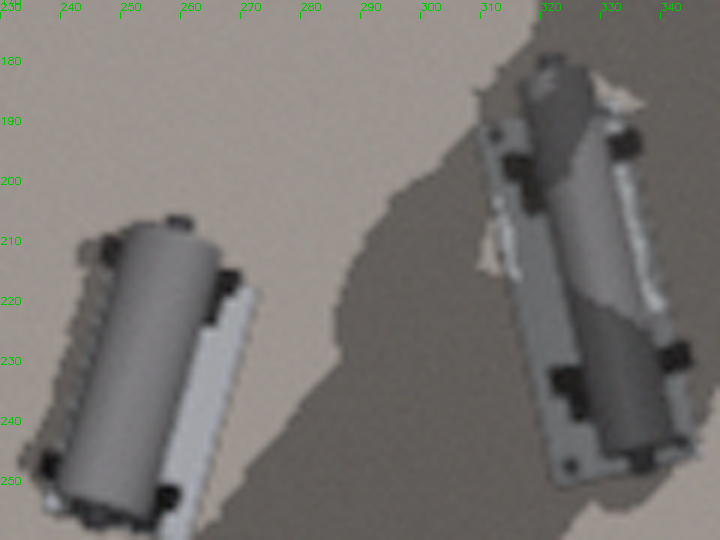

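Run:
```python
from h import *
P,im=snap('scene','s26.png'); crop(im,'s26c.png',230,120,190,150,4,10)
```

```text
(no output)
```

View pics/s26.png

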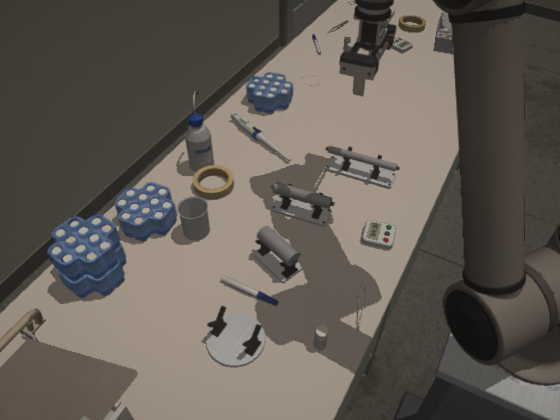

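The scene view shows every roller in its matching cradle, with the spare empty at (236,337) and the timer, beaker and marker undisturbed. I'll cross-check the centring in this camera.

Run:
```python
from h import *
im=cv2.imread('pics/s26.png')
crop(im,'s26a.png',318,138,88,52,9,10)
crop(im,'s26b.png',240,175,100,110,5,10)
```

```text
(no output)
```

View pics/s26a.png

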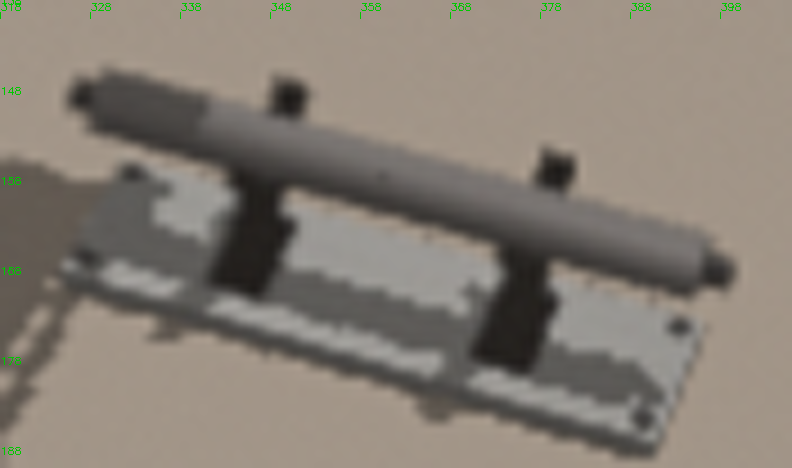

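View pics/s26b.png

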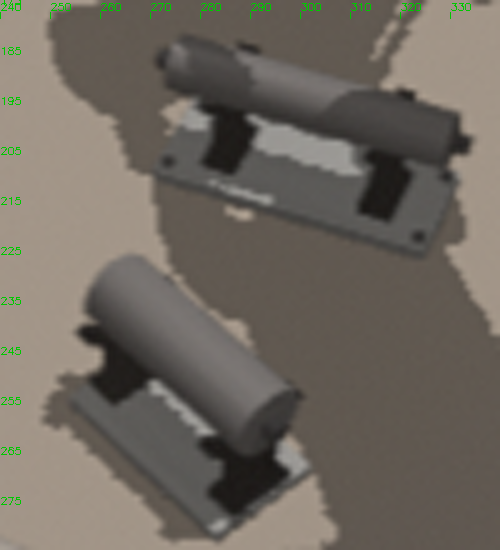

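Run:
```python
from h import *
P=params('scene')
def seg(a,b,z): 
    A=at(P,*a,z);B=at(P,*b,z); return (A+B)/2,np.linalg.norm(A-B),np.degrees(np.arctan2(*(A-B)[1::-1]))
r=seg((325.6,148.6),(399,168.2),.05); t=seg((350.2,148.3),(379.8,156.3),.056)
# plate front edge top corners (z .008) at +y side
p=seg((325.2,166.8),(390.6,186),.008)
print(r);print(t);print(p)
g=np.array([np.cos(np.radians(5.3)),np.sin(np.radians(5.3)),0])
print('roller-tips along',(r[0]-t[0])@g,'roller-plate',(r[0]-p[0])@g)
```

```text
(array([ 0.49234659, -0.28335213,  0.05      ]), np.float64(0.19577012489276777), np.float64(6.271719093376949))
(array([ 0.49196643, -0.30243314,  0.056     ]), np.float64(0.07950239897933457), np.float64(5.74150317964446))
(array([ 0.48907764, -0.25924832,  0.008     ]), np.float64(0.1779226775379107), np.float64(4.920302896805985))
roller-tips along 0.0021410636322618855 roller-plate 0.0010284958399573902
```

Run:
```python
from h import *
print(manip.sign_off()); print(state()['t'])
```

```text
the job is handed in; nothing more can be done
None
the job is handed in; nothing more can be done
```

All three rollers are lying in both forks of their own cradles, and I handed the job in at about 34 s. I parked the long roller in the spare cradle, then moved the short roller to the 100 mm plate, the middle one to the 140 mm plate and the long one to the 180 mm plate.

- **Centring:** the wrist camera puts the short and middle rollers within about 1 mm of centre. The long roller sits about 1–2.5 mm off along its groove, in the +x direction. The wrist and scene camera readings differ by up to about 1 mm. I left it there, because another grasp would not reliably have done better.
- **Rest of the bench:** the spare cradle is empty, and the last top and scene pictures show the timer, beaker and marker where they were. Nothing was dropped. The gripper is open and clear of everything at about 0.26 m. The highest wrist force I read was about 13 N.
- **Disagreements:** the wrist and top cameras differed by about 2–4 mm, and the wrist camera read about 2 mm off the tool position sideways. I corrected this by looking at the rollers between the fingers before each grasp. The tool also tilted by up to about 1.7° towards the end, with no visible effect on the placements.

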